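# Make up the tap hose counterweight on the spring scale

### The arm

A 7-joint arm with a two-finger parallel gripper is mounted at the origin on the work surface. World frame = base frame: x ahead of the robot, y to its left, z up, the work surface at z = 0. Lengths are in m, angles in rad, forces in N, time in s.
With the tool pointing down it reaches from about 0.4 to 0.85 m from the base axis. Payload 4.5 kg.
Tool frame: the origin (TCP) lies midway between the tips of the shut fingers; the grasp point (between the pads) lies 19 mm behind it; z points along the fingers, y is the line along which they close (so a half turn about z gives the same grasp; the last joint's range is limited). The gripper opens to 88 mm and grips with 3 to 60 N. Pads are 18 mm wide; open, the fingers measure 123 mm over their backs; the gripper's body (75 mm by 187 mm) begins 45 mm behind the grasp point.
Start: joints at [1.164, 0.689, -0.195, 1.565, 0.157, 0.902, -0.215], TCP at [0.267, -0.565, 0.239] pointing down, gripper open.
Joint ranges: [-3.01, 3.01], [-0.46, 2.08], [-1.47, 1.51], [0.13, 2.56], [-1, 4.14], [0.04, 2.09], [-2.66, 2.66]. Speed limits (rad/s): [2.57, 2.57, 3.14, 3.14, 3.14, 3.14, 3.14].

### API

Orientations are given as a unit quaternion [x, y, z, w].
In Python, from plant import r gives the robot as it stands.
- The arm moves only by the tool carry_out, never from a script. Its argument "plan" is a list of rows, each an object with "rot": the turn, a rotation vector about the tool's x, y, z in rad, a list of three; "xyz": the shift along the tool's x, y, z in m, a list of three; "grip": the closure in counts, from 0 (fully open) to 255 (shut). In form: [{"rot": [wx, wy, wz], "xyz": [dx, dy, dz], "grip": grip}, ...]. A call has 1 to 8 rows; each row is the pose to reach, as a shift and turn from the pose commanded when the call began, along the tool's axes at that moment; what a row does not reach only later rows make up. A row lasts 1/12 s, in which the tool goes at most 41.7 mm and 7.16 degrees, less where a joint would pass 70% of its speed; a pose out of reach is approached as far as the arm can. A call with a gripper value outside its range is refused whole. The fingers move at their own pace and stop on an object; "squeeze" is the grip in N (left out, the last holds). Time passes only in rows, so rows that repeat a pose let the fingers close. It gives the time, the measured TCP pose, the force, the opening and the grip force at its end, in the units of the state.
- r.get_state(): the state, without advancing time (a new reading comes with each control period).
- r.snapshot(name): name is "side" or "top" or "wrist"; returns the picture (420x560x3 uint8, red, green, blue); there is no depth.
- r.camera_params(name): a dict with "fx", "fy", "cx", "cy" (pixels), "distortion" ([k1, k2, p1, p2, k3] as OpenCV has them; the pictures are not rectified), "position" and "attitude" of the camera in the world; the wrist camera has in their place "hand_eye" (4x4, takes a point from camera to tool coordinates, whose origin is the TCP and whose axes are the flange's). Camera axes: x right, y down, z forward; pixel columns grow to the right and rows downward; lengths in m; the calibration is good to about 2 mm. A picture is of the moment at which its call begins: read the wrist's pose just before it. camera_params takes no time and is no camera call.
- r.finish_job(): hands the job in; it is judged then, once.
The state is a dict: "clock": time; "q": joint angles; "qd": joint speeds; "joint_torque": joint torques, N m; "tool_pos": TCP position; "eef_rot": TCP orientation; "contact_force": force on the tool from outside, world axes, zero at the start; "moment": the same for the moment, N m; "opening": opening from 0.0 (shut) to 1.0 (fully open); "finger_force": force on a finger pad.
Only numpy, scipy, OpenCV 4.12 (cv2) and the standard library are available. Lean on these libraries where they do the work, as an engineer would, in place of code of your own. Each camera call takes 0.05 s, during which the arm holds its last target. There are 200 camera calls.

### The job

Make up a counterweight for the pull-out tap's hose: take the steel rings out of the caddy one at a time, feel for the scale's off-centre spindle with each ring, thread it on and lower it gently until it rests on the pan or on the ring below. Stop as soon as the rings alone have brought the scale's pointer down to the mark, and leave the remaining rings and the other things lying in the caddy. Don't force anything: the scale is delicate, pressing its pan down by more than twice the distance to the mark, or jamming a ring against it hard, spoils it.

Things in the scene. Friction and masses are not known exactly. Their poses are not given: they have to be found in the camera images.
- caddy: round grey plastic caddy on a turntable foot, fixed (does not turn), 300 mm across; deck 24 mm above the worktop, rim 8 mm above the deck. Origin at the centre of its underside, z up. The steel rings lie in a row along its x at about y = +55 mm, x = -87, -29, 29, 87: gaps of about 14 mm, so grip across the row (along its y). The half at y < 0 holds the bystanders.
- ring1: plain steel counterweight ring, lying flat: outer diameter 44 mm, bore 24 mm, height 20 mm; origin at the centre of its underside, z along its axis. The four rings look alike but each weighs between 0.15 and 0.26 kg, not known beforehand.
- ring2: plain steel counterweight ring, lying flat: outer diameter 44 mm, bore 24 mm, height 20 mm; origin at the centre of its underside, z along its axis. The four rings look alike but each weighs between 0.15 and 0.26 kg, not known beforehand.
- ring3: plain steel counterweight ring, lying flat: outer diameter 44 mm, bore 24 mm, height 20 mm; origin at the centre of its underside, z along its axis. The four rings look alike but each weighs between 0.15 and 0.26 kg, not known beforehand.
- ring4: plain steel counterweight ring, lying flat: outer diameter 44 mm, bore 24 mm, height 20 mm; origin at the centre of its underside, z along its axis. The four rings look alike but each weighs between 0.15 and 0.26 kg, not known beforehand.
- scale: round grey spring scale, 136 mm across, fixed to the worktop; origin at the centre of its underside, z up. Above it a round aluminium pan, 110 mm across, its upper face 90 mm above the worktop when empty; it sinks straight down under load. A steel spindle, 21 mm in diameter, rises 70 mm from the pan; a ring has 1.5 mm play all round on it.
- scale_axis (a point): point fixed on the scale's centre axis, 160 mm above the worktop: the height of the spindle's tip (edge chamfered 1.5 mm) when the pan is empty. The spindle stands 5 mm off this axis, in a level direction that differs every time and is not measured: the pan may have been turned any way round, but it is stiff and stays as it is.
- scale_mark (a point): the mark: small black bar 65 mm above the worktop on the scale's gauge post (100 mm tall, 90 mm from the centre towards the scale's +y). A pointer fixed to the pan comes level with it when the pan has sunk 20 mm.
- platform (a joint): how far the scale's pan has sunk, in m: 0 empty, 0.020 at the mark, stop at 0.050. Spring, 200 N/m: 0.1 kg sinks it by about 0.005. It also sinks when something presses on the spindle.
- screwdriver: orange-handled screwdriver, 170 mm long, lying in the caddy; a bystander, origin in its middle on its underside.
- seal: flat white plastic flush valve seal ring, 56 mm across, 38 mm bore, 8 mm high, lying in the caddy; a bystander, origin in its middle on its underside.
- strainer: small grey plastic cup-shaped strainer, 52 mm across, 30 mm high, in the caddy; a bystander, origin in its middle on its underside.
- spout: short bent chrome tap spout, about 80 mm long, 25 mm thick, lying in the caddy; a bystander, origin in its middle on its underside.
Things that resemble listed ones, but are neither listed nor needed, are in the scene too. What is shaped like the ring2 but purple is not meant. What is shaped like the ring4 but blue or orange is not meant.

How it is judged:
By the outcome, as a careful person would: the job done as asked, in the order asked, and still so for the second after the job is handed in, with the robot touching nothing.
It also fails if it takes over 72 s, if anything falls off the work surface, if the arm or the gripper's body presses on something with over 40 N, if the wrist force passes 120 N, or if a joint passes its speed limit or range.

## Working session

There is one attempt and no reset: what is moved stays moved. The work goes in short steps, Python scripts to look and compute and a tool call to move; the robot and the scene stay as the last step left them, time stands still between calls to the robot, and variables do not carry over. Pictures are saved under pics/ and viewed, at most 10 in all, crops included, and the job is handed in when it is done.

Besides the shell and the picture viewer there is one more tool, called after "Call:" by a JSON object that holds its "op" and its "data", one argument or row to a line. carry_out: Moves the arm, as the interface text tells. Its arguments: {"type":"object","properties":{"plan":{"type":"array"},"squeeze":{"type":"number"}},"required":["plan"]}

```bash
ls; mkdir -p pics; python3 - <<'E'
from plant import r
import cv2,json
s=r.get_state();print(s)
for n in("top","side"):
    cv2.imwrite(f"pics/{n}0.png",r.snapshot(n)[:,:,::-1])
for n in("top","side","wrist"):print(n,r.camera_params(n))
E
```

```text
pics
{'clock': 0.0, 'q': array([ 1.16381983,  0.68997829, -0.19452078,  1.56636484,  0.15733   ,
        0.9025163 , -0.21513782]), 'qd': array([-0.00010915, -0.0002851 , -0.00105238,  0.00056592, -0.00058258,
       -0.0013014 ,  0.00033798]), 'joint_torque': array([-2.08906577e-04, -5.27563047e+01, -1.26704659e+00, -1.53429759e+01,
       -5.26666758e-02,  6.51413837e-03,  1.59707452e-04]), 'tool_pos': array([ 0.26632383, -0.56469939,  0.23790824]), 'eef_rot': array([ 9.75804240e-01,  2.18644024e-01, -2.81354159e-04, -8.92205349e-04]), 'contact_force': array([-0.55370349,  0.31173889, -0.5687701 ]), 'moment': array([ 0.0172789 , -0.02074553,  0.00642763]), 'finger_force': 0.0, 'opening': 1.003883417871199}
top {'fx': 447.58607769154906, 'fy': 447.58607769154906, 'cx': 282.96979530756835, 'cy': 213.82933977276932, 'distortion': array([0.03569265, 0.        , 0.        , 0.        , 0.        ]), 'position': array([ 0.52316342, -0.02597951,  1.13397984]), 'attitude': array([ 0.70694663, -0.70532087,  0.0288765 , -0.04376175])}
side {'fx': 464.2164560501007, 'fy': 464.2164560501007, 'cx': 281.35167465989565, 'cy': 210.4418231060642, 'distortion': array([0.05594353, 0.        , 0.        , 0.        , 0.        ]), 'position': array([ 0.52141855, -0.67288293,  0.79496681]), 'attitude': array([ 0.92818281, -0.06642124,  0.01815943, -0.36569814])}
wrist {'fx': 338.03642553599747, 'fy': 338.03642553599747, 'cx': 278.5830441477202, 'cy': 207.51173614574702, 'distortion': array([-0.03397481,  0.        ,  0.        ,  0.        ,  0.        ]), 'hand_eye': array([[-1.09078949e-03, -9.56293487e-01, -2.92406527e-01,
         7.48389196e-02],
       [ 9.99999147e-01, -8.33118460e-04, -1.00573270e-03,
        -1.41290463e-04],
       [ 7.18166351e-04, -2.92407375e-01,  9.56293580e-01,
        -1.45805022e-01],
       [ 0.00000000e+00,  0.00000000e+00,  0.00000000e+00,
         1.00000000e+00]])}
```

View pics/top0.png

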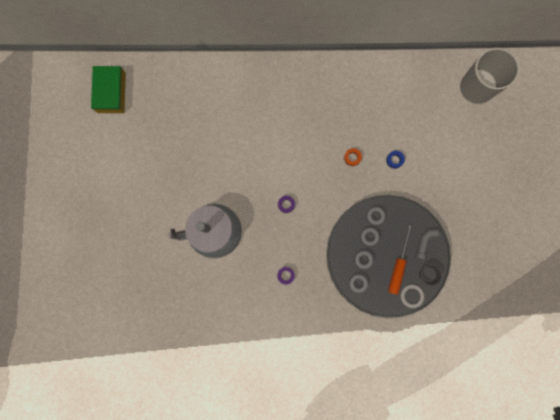

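View pics/side0.png

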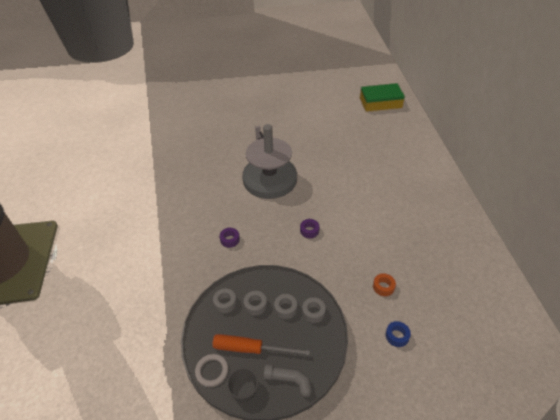

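The top view shows four grey steel rings in the caddy at about (376,216), (370,237), (364,260) and (358,284). The scale is at (209,229), with its spindle tip near (204,226) and the gauge post at (173,234). The side view shows the same rings at (224,301), (256,303), (286,307) and (314,310). The lookalikes are purple at (286,204) and (286,275), orange at (353,157) and blue at (396,159). They lie outside the caddy and are coloured, so I leave them alone. The white ring at (412,296) is the seal.

```bash
cat > h.py <<'E'
import numpy as np,cv2
from scipy.spatial.transform import Rotation as R
from plant import r
def cam(n,s=None):
    p=r.camera_params(n)
    K=np.array([[p['fx'],0,p['cx']],[0,p['fy'],p['cy']],[0,0,1]])
    if n=='wrist':
        T=np.eye(4);T[:3,:3]=R.from_quat(s['eef_rot']).as_matrix();T[:3,3]=s['tool_pos'];T=T@p['hand_eye']
        return K,p['distortion'],T[:3,:3],T[:3,3]
    return K,p['distortion'],R.from_quat(p['attitude']).as_matrix(),p['position']
def plane(c,uv,z):
    K,D,Rm,t=c
    u=cv2.undistortPoints(np.array(uv,float).reshape(-1,1,2),K,D).reshape(-1,2)
    d=np.c_[u,np.ones(len(u))]@Rm.T
    return t+d*((z-t[2])/d[:,2])[:,None]
def proj(c,P):
    K,D,Rm,t=c
    P=(np.array(P,float).reshape(-1,3)-t)@Rm
    return cv2.projectPoints(P,np.zeros(3),np.zeros(3),K,D)[0].reshape(-1,2)
def look(n):
    s=r.get_state();return s,r.snapshot(n),cam(n,s)
def yaw(s):  # angle of tool y axis (closing line) in world
    M=R.from_quat(s['eef_rot']).as_matrix();return np.degrees(np.arctan2(M[1,1],M[0,1])),M
def shift(s,P): # world target -> tool-axes shift in mm
    M=R.from_quat(s['eef_rot']).as_matrix();return np.round(1000*(M.T@(np.array(P)-s['tool_pos'])),1)
E
python3 - <<'E'
from h import *
im=cv2.cvtColor(cv2.imread('pics/top0.png'),cv2.COLOR_BGR2RGB);c=cam('top')
g=cv2.cvtColor(im,cv2.COLOR_RGB2GRAY)
x,y=plane(c,[[389,255]],.03)[0,:2];print('caddy',x,y)
pts=np.array([[376,216],[370,237],[364,260],[358,284]])
out=[]
for u,v in pts:
    roi=g[v-14:v+15,u-14:u+15]
    t,m=cv2.threshold(roi,0,255,cv2.THRESH_OTSU)
    k=max(cv2.findContours(m,cv2.RETR_EXTERNAL,cv2.CHAIN_APPROX_NONE)[0],key=len)
    (a,b),rad=cv2.minEnclosingCircle(k);a+=u-14;b+=v-14
    P=plane(c,[[a,b]],.044)[0];out.append(P);print('ring',a,b,rad,t,P.round(4))
out=np.array(out);d=out[-1]-out[0];print('rowdir',np.degrees(np.arctan2(d[1],d[0])),np.diff(out,axis=0).round(4))
print('scale rough',plane(c,[[209,229]],.09),plane(c,[[204,226]],.16),plane(c,[[173,234]],.1))
a=cv2.resize(im[195:305,320:460],(560,440),interpolation=cv2.INTER_CUBIC);b=cv2.resize(im[190:265,160:250],(528,440),interpolation=cv2.INTER_CUBIC)
o=np.hstack([a,b]);o=cv2.resize(o,(800,int(440*800/o.shape[1])));cv2.imwrite('pics/crop1.png',o[:,:,::-1])
print(yaw(r.get_state())[0])
E
```

```text
caddy 0.5363713397549019 -0.2615457911594451
ring 375.695876121521 215.75773239135742 8.871847152709961 86.0 [ 0.6311 -0.2285  0.044 ]
ring 369.5 236.5 8.860122680664062 86.0 [ 0.5806 -0.2127  0.044 ]
ring 363.5 260.0 9.013978004455566 87.0 [ 0.5239 -0.1973  0.044 ]
ring 358.05555534362793 283.61111068725586 9.076252937316895 90.0 [ 0.4676 -0.1834  0.044 ]
rowdir 164.58223419025643 [[-0.0505  0.0158  0.    ]
 [-0.0567  0.0154  0.    ]
 [-0.0563  0.0139  0.    ]]
scale rough [[0.59488237 0.16943591 0.09      ]] [[0.59663077 0.16742587 0.16      ]] [[0.58246085 0.25091123 0.1       ]]
-64.73836689554237
```

View pics/crop1.png

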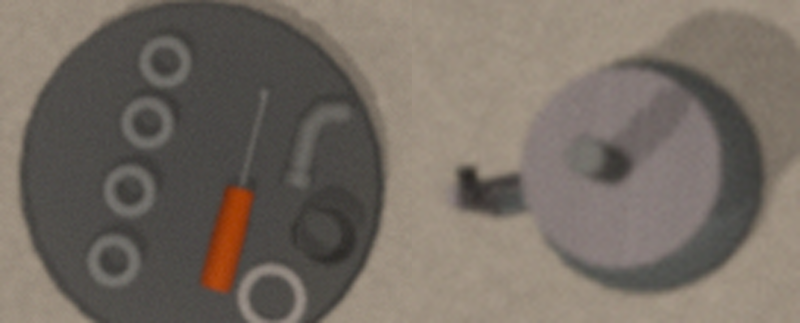

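The enlarged crop confirms the four bare grey rings in a row inside the caddy, with the orange screwdriver, chrome spout, strainer and white seal on the other side. The spindle appears at the right of the crop. Next I go above the nearest end ring, turning the grip across the row.

```bash
python3 - <<'E'
from h import *
s=r.get_state();print(shift(s,[.4676,-.1834,.15]))
E
```

```text
[ 344.8 -258.9   88.4]
```

Call:
{"op": "carry_out", "data": {
  "plan": [
    {"rot":[0,0,0.12],"xyz":[0.031,-0.024,0.008],"grip":80},
    {"rot":[0,0,0.24],"xyz":[0.063,-0.047,0.016],"grip":80},
    {"rot":[0,0,0.36],"xyz":[0.094,-0.071,0.024],"grip":80},
    {"rot":[0,0,0.48],"xyz":[0.125,-0.094,0.032],"grip":80},
    {"rot":[0,0,0.6],"xyz":[0.157,-0.118,0.04],"grip":80},
    {"rot":[0,0,0.71],"xyz":[0.188,-0.141,0.048],"grip":80},
    {"rot":[0,0,0.71],"xyz":[0.219,-0.165,0.056],"grip":80},
    {"rot":[0,0,0.71],"xyz":[0.25,-0.188,0.064],"grip":80}
  ]
}}

```text
clock: 0.77
tool_pos: [0.413, -0.2866, 0.1742]
eef_rot: [0.991, -0.134, -0.0, 0.0]
contact_force: [1.0, 0.2, -0.2]
opening: 0.687
finger_force: 0.0
```

```bash
python3 - <<'E'
from h import *
s=r.get_state();print(s['clock'],s['tool_pos'],yaw(s)[0],shift(s,[.4676,-.1834,.15]))
E
```

```text
0.7667 [ 0.41295634 -0.28662697  0.17424934] -105.44398492685046 [  25.2 -114.1   24.2]
```

Call:
{"op": "carry_out", "data": {
  "plan": [
    {"rot":[0,0,0],"xyz":[0.008,-0.038,0.008],"grip":80},
    {"rot":[0,0,0],"xyz":[0.017,-0.076,0.016],"grip":80},
    {"rot":[0,0,0],"xyz":[0.025,-0.11,0.024],"grip":80},
    {"rot":[0,0,0],"xyz":[0.025,-0.11,0.024],"grip":80},
    {"rot":[0,0,0],"xyz":[0.025,-0.11,0.024],"grip":80}
  ]
}}

```text
clock: 1.18
tool_pos: [0.4668, -0.1864, 0.15]
eef_rot: [0.991, -0.131, -0.001, -0.001]
contact_force: [-0.8, -1.3, -0.1]
opening: 0.686
finger_force: 0.0
```

```bash
cat >> h.py <<'E'
def rings(im,c,z=.044):
    g=cv2.GaussianBlur(cv2.cvtColor(im,cv2.COLOR_RGB2GRAY),(5,5),0)
    out=[]
    for t in range(60,200,5):
        cs,hr=cv2.findContours((g>t).astype(np.uint8),cv2.RETR_CCOMP,cv2.CHAIN_APPROX_NONE)
        for k,h in zip(cs,hr[0] if hr is not None else []):
            if len(k)<40:continue
            W=plane(c,k.reshape(-1,2),z)[:,:2].astype(np.float32)
            (p,rad)=cv2.minEnclosingCircle(W)
            a=cv2.contourArea(W)
            if .007<rad<.026 and a>.85*np.pi*rad**2: out.append((t,h[3]>=0,np.round(p,4),round(rad*1000,1)))
    return out
E
python3 - <<'E'
from h import *
s,im,c=look('wrist');print(s['tool_pos'],yaw(s)[0])
cv2.imwrite('pics/w1.png',im[:,:,::-1])
for o in rings(im,c):print(*o)
E
```

```text
[ 0.46676416 -0.18638592  0.15001984] -105.09471243291947
90 True [ 0.4433 -0.3071] 17.2
90 True [ 0.5807 -0.2125] 12.3
95 True [ 0.4431 -0.3074] 17.6
95 True [ 0.5803 -0.2125] 12.5
100 True [ 0.4432 -0.3074] 18.0
100 True [ 0.5802 -0.2125] 12.8
105 True [ 0.4678 -0.183 ] 12.6
105 True [ 0.4428 -0.3076] 18.4
105 True [ 0.5247 -0.1971] 12.7
105 False [ 0.5808 -0.2124] 21.9
105 True [ 0.58   -0.2125] 13.1
110 False [ 0.4672 -0.1828] 22.3
110 True [ 0.4679 -0.183 ] 12.7
110 True [ 0.443  -0.3076] 18.5
110 False [ 0.5244 -0.1967] 22.2
110 True [ 0.5248 -0.1971] 13.1
110 False [ 0.5805 -0.2124] 21.3
110 True [ 0.5801 -0.2125] 13.3
115 False [ 0.4676 -0.183 ] 21.9
115 True [ 0.4676 -0.1829] 13.0
115 True [ 0.4428 -0.3076] 18.8
115 False [ 0.5243 -0.1965] 21.8
115 True [ 0.5249 -0.1972] 13.4
115 False [ 0.5803 -0.2124] 20.9
115 True [ 0.58   -0.2125] 13.7
120 False [ 0.4676 -0.1829] 21.5
120 True [ 0.4678 -0.183 ] 13.3
120 True [ 0.4428 -0.3078] 19.1
120 False [ 0.5242 -0.1967] 21.4
120 True [ 0.5254 -0.1976] 14.1
120 False [ 0.5805 -0.2126] 20.4
120 True [ 0.5801 -0.2125] 14.0
125 False [ 0.4677 -0.183 ] 21.2
125 True [ 0.4677 -0.1829] 13.4
125 False [ 0.443  -0.3076] 26.0
125 True [ 0.4428 -0.3077] 19.4
125 False [ 0.5808 -0.2127] 19.6
125 True [ 0.5807 -0.2124] 14.8
130 False [ 0.4678 -0.1829] 20.9
130 True [ 0.4678 -0.183 ] 13.6
130 False [ 0.4429 -0.3079] 25.8
130 True [ 0.4425 -0.3078] 19.7
135 False [ 0.4678 -0.183 ] 20.4
135 True [ 0.4677 -0.183 ] 14.1
135 False [ 0.4429 -0.3075] 25.4
135 True [ 0.4427 -0.3077] 20.0
140 False [ 0.4678 -0.1829] 20.0
140 True [ 0.4679 -0.1829] 14.7
140 False [ 0.4431 -0.3078] 24.9
140 True [ 0.4429 -0.3079] 20.5
```

View pics/w1.png

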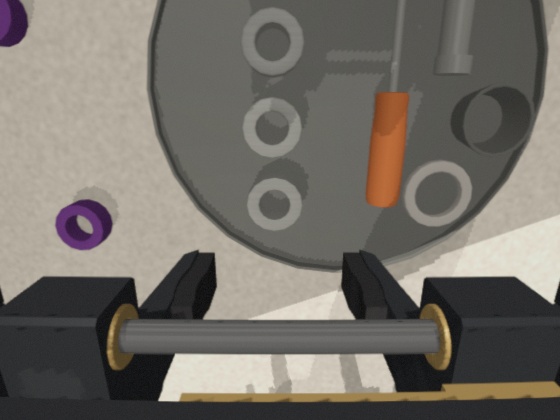

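The wrist view shows three steel rings at (274,204), (272,127) and (272,40), and the purple one outside the caddy at (83,225). The near ring at (274,204) is at world (0.4677, -0.183), which agrees with the top view.

```bash
python3 - <<'E'
from h import *
s=r.get_state();print(s['tool_pos'],s['qd'].round(3),shift(s,[.4677,-.183,.035]),R.from_quat(s['eef_rot']).as_matrix()[:,2])
print(proj(cam('wrist',s),s['tool_pos']),proj(cam('wrist',s),s['tool_pos']+[0,0,.01]))
E
```

```text
[ 0.46584471 -0.18875505  0.15041193] [ 0.045 -0.013  0.03   0.004  0.003 -0.001  0.   ] [  0.4  -6.1 115.4] [-9.36079776e-04 -9.10766478e-05 -9.99999558e-01]
[[277.89751724 268.13589631]] [[277.83302082 278.46127878]]
```

Call:
{"op": "carry_out", "data": {
  "plan": [
    {"rot":[0,0,0],"xyz":[0.001,-0.004,0.03],"grip":80},
    {"rot":[0,0,0],"xyz":[0.001,-0.005,0.06],"grip":80},
    {"rot":[0,0,0],"xyz":[0.001,-0.005,0.085],"grip":80},
    {"rot":[0,0,0],"xyz":[0.001,-0.005,0.085],"grip":80},
    {"rot":[0,0,0],"xyz":[0.001,-0.005,0.085],"grip":80},
    {"rot":[0,0,0],"xyz":[0.001,-0.005,0.085],"grip":80}
  ]
}}

```text
clock: 1.73
tool_pos: [0.4682, -0.1863, 0.0668]
eef_rot: [0.991, -0.135, 0.001, 0.001]
contact_force: [0.5, -0.8, -0.2]
opening: 0.688
finger_force: 0.0
```

```bash
python3 - <<'E'
from h import *
s=r.get_state();print(s['tool_pos'],s['qd'].round(3),shift(s,[.4677,-.183,.035]),s['contact_force'])
E
```

```text
[ 0.46819208 -0.18626097  0.06683802] [-0.009 -0.022 -0.003 -0.004  0.    -0.004  0.001] [-1.4 -3.  31.8] [ 0.50726155 -0.81765258 -0.16683241]
```

Call:
{"op": "carry_out", "data": {
  "plan": [
    {"rot":[0,0,0],"xyz":[-0.001,-0.003,0.02],"grip":80},
    {"rot":[0,0,0],"xyz":[-0.001,-0.003,0.031],"grip":80},
    {"rot":[0,0,0],"xyz":[-0.001,-0.003,0.031],"grip":80},
    {"rot":[0,0,0],"xyz":[-0.001,-0.003,0.031],"grip":80},
    {"rot":[0,0,0],"xyz":[-0.001,-0.003,0.031],"grip":80}
  ]
}}

```text
clock: 2.15
tool_pos: [0.4684, -0.182, 0.0356]
eef_rot: [0.991, -0.134, 0.001, 0.0]
contact_force: [0.5, -0.8, -0.3]
opening: 0.689
finger_force: 0.0
```

```bash
python3 - <<'E'
from h import *
s=r.get_state();print(s['tool_pos'],s['qd'].round(3),shift(s,[.4677,-.183,.035]),s['contact_force'])
E
```

```text
[ 0.46841373 -0.1819662   0.03560729] [-0.002 -0.001 -0.001  0.    -0.001 -0.003 -0.001] [-0.4  1.2  0.6] [ 0.48170875 -0.8373908  -0.3028613 ]
```

Within about 1 mm, so I close, let the grip settle, then lift.

Call:
{"op": "carry_out", "data": {
  "plan": [
    {"rot":[0,0,0],"xyz":[0,0.001,0],"grip":255},
    {"rot":[0,0,0],"xyz":[0,0.001,0],"grip":255},
    {"rot":[0,0,0],"xyz":[0,0.001,0],"grip":255},
    {"rot":[0,0,0],"xyz":[0,0.001,0],"grip":255},
    {"rot":[0,0,0],"xyz":[0,0.001,0],"grip":255},
    {"rot":[0,0,0],"xyz":[0,0.001,0],"grip":255}
  ],
  "squeeze": 25
}}

```text
clock: 2.65
tool_pos: [0.4681, -0.1827, 0.0352]
eef_rot: [0.991, -0.134, 0.0, 0.0]
contact_force: [-0.5, -0.5, 5.7]
opening: 0.488
finger_force: 25.0
```

Call:
{"op": "carry_out", "data": {
  "plan": [
    {"rot":[0,0,0],"xyz":[0,0,-0.02],"grip":255},
    {"rot":[0,0,0],"xyz":[0,0,-0.06],"grip":255},
    {"rot":[0,0,0],"xyz":[0,0,-0.1],"grip":255},
    {"rot":[0,0,0],"xyz":[0,0,-0.14],"grip":255},
    {"rot":[0,0,0],"xyz":[0,0,-0.18],"grip":255},
    {"rot":[0,0,0],"xyz":[0,0,-0.18],"grip":255},
    {"rot":[0,0,0],"xyz":[0,0,-0.18],"grip":255}
  ]
}}

```text
clock: 3.23
tool_pos: [0.4688, -0.1827, 0.2165]
eef_rot: [0.991, -0.134, 0.002, 0.0]
contact_force: [-0.3, 0.6, -2.8]
opening: 0.489
finger_force: 25.0
```

```bash
python3 - <<'E'
from h import *
s=r.get_state();print(s['tool_pos'],s['qd'].round(3),s['contact_force'],s['opening'],shift(s,[.5966,.09,.215]),yaw(s)[0])
E
```

```text
[ 0.46884881 -0.18266232  0.21647007] [ 0.006  0.062 -0.016  0.049 -0.001 -0.011  0.001] [-0.30683082  0.59541824 -2.81091142] 0.48947354440058494 [  50.7 -296.8    1.7] -105.41341960104394
```

```bash
python3 - <<'E'
from h import *
s=r.get_state();print(shift(s,[.548,.181,.2]))
E
```

```text
[ -20.4 -371.6   16.4]
```

Call:
{"op": "carry_out", "data": {
  "plan": [
    {"rot":[0,0,0],"xyz":[-0.001,-0.02,0],"grip":255},
    {"rot":[0,0,0],"xyz":[-0.003,-0.06,0],"grip":255},
    {"rot":[0,0,0],"xyz":[-0.005,-0.1,0],"grip":255},
    {"rot":[0,0,0],"xyz":[-0.007,-0.14,0],"grip":255},
    {"rot":[0,0,0],"xyz":[-0.01,-0.18,0],"grip":255},
    {"rot":[0,0,0],"xyz":[-0.012,-0.22,0],"grip":255},
    {"rot":[0,0,0],"xyz":[-0.014,-0.26,0],"grip":255},
    {"rot":[0,0,0],"xyz":[-0.016,-0.3,0],"grip":255}
  ]
}}

```text
clock: 3.9
tool_pos: [0.5305, 0.1128, 0.2123]
eef_rot: [0.991, -0.134, -0.002, 0.001]
contact_force: [0.7, -0.7, -1.4]
opening: 0.491
finger_force: 25.0
```

```bash
python3 - <<'E'
from h import *
s=r.get_state();print(s['tool_pos'],shift(s,[.548,.181,.2]),yaw(s)[0],s['contact_force'])
E
```

```text
[0.5305479  0.11283151 0.21234909] [ -1.2 -70.4  12.2] -105.40235666598647 [ 0.71649398 -0.66567904 -1.4370161 ]
```

Call:
{"op": "carry_out", "data": {
  "plan": [
    {"rot":[0,0,0],"xyz":[-0.001,-0.035,0.006],"grip":255},
    {"rot":[0,0,0],"xyz":[-0.002,-0.071,0.013],"grip":255},
    {"rot":[0,0,0],"xyz":[-0.002,-0.071,0.013],"grip":255},
    {"rot":[0,0,0],"xyz":[-0.002,-0.071,0.013],"grip":255},
    {"rot":[0,0,0],"xyz":[-0.002,-0.071,0.013],"grip":255},
    {"rot":[0,0,0],"xyz":[-0.002,-0.071,0.013],"grip":255},
    {"rot":[0,0,0],"xyz":[-0.002,-0.071,0.013],"grip":255}
  ]
}}

```text
clock: 4.48
tool_pos: [0.5488, 0.1779, 0.2013]
eef_rot: [0.991, -0.136, -0.0, 0.001]
contact_force: [0.4, 0.1, -2.1]
opening: 0.488
finger_force: 25.0
```

```bash
python3 - <<'E'
from h import *
s,im,c=look('wrist');print(s['tool_pos'],s['qd'].round(3),s['contact_force'])
cv2.imwrite('pics/w2.png',im[:,:,::-1])
print('tip guess px',proj(c,[.5966,.1674,.16]), 'ring top px',proj(c,s['tool_pos']+[0,0,.0085]))
E
```

```text
[0.54881395 0.17789197 0.20132682] [-0.001 -0.008 -0.004 -0.008 -0.004 -0.002 -0.002] [ 0.41705199  0.07511073 -2.11962806]
tip guess px [[272.91655366 153.46429654]] ring top px [[277.85978039 276.82923534]]
```

View pics/w2.png

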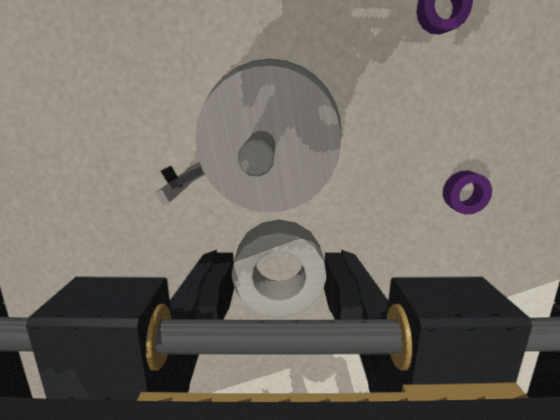

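The wrist view shows the held ring with its top centre near (280,272), the spindle tip near (256,157), the pan behind it at (268,135) and the gauge post with its black mark at (168,180). I'll fit both circles.

```bash
cat >> h.py <<'E'
def fit(im,c,px,z,rad,tool,box=None):
    """metric circle of radius rad at height z near px: rectify to plane at z (1px=0.2mm), Hough"""
    P0=plane(c,[px],z)[0];n=160;S=.0002*1.25
    gx,gy=np.meshgrid(np.arange(-n,n+1),np.arange(-n,n+1))
    W=np.stack([P0[0]+gx*S,P0[1]+gy*S,np.full(gx.shape,z)],-1)
    uv=proj(c,W).reshape(*gx.shape,2).astype(np.float32)
    g=cv2.remap(cv2.cvtColor(im,cv2.COLOR_RGB2GRAY),uv[...,0],uv[...,1],cv2.INTER_LINEAR)
    g=cv2.GaussianBlur(g,(0,0),3)
    rp=rad/S
    h=cv2.HoughCircles(g,cv2.HOUGH_GRADIENT_ALT,1.5,10,param1=40,param2=.3,minRadius=int(rp*.88),maxRadius=int(rp*1.12))
    res=[] if h is None else [(P0+np.array([(x-n)*S,(y-n)*S,0]),q*S*1000) for x,y,q in h.reshape(-1,h.shape[-1])[:3,:3]]
    return res,g
E
python3 - <<'E'
from h import *
im=cv2.imread('pics/w2.png')[:,:,::-1].copy();s=r.get_state();c=cam('wrist',s);t=s['tool_pos']
gs=[]
for nm,px,z,rad in(('tip',(256,157),.16,.0100),('ringouter',(280,272),t[2]+.009,.022),('bore',(280,272),t[2]+.009,.012)):
    q,g=fit(im,c,px,z,rad,s)
    for p,a in q:print(nm,p.round(4),round(a,1),shift(s,p))
    for p,a in q[:1]:
        P0=plane(c,[px],z)[0];S=.00025;cv2.circle(g,tuple(int(v) for v in ((p-P0)[:2]/S+160)),int(a/1000/S),255,1)
    gs.append(g)
cv2.imwrite('pics/f1.png',cv2.resize(np.hstack(gs),(798,266)))
E
```

```text
tip [0.5975 0.1775 0.16  ] 10.1 [ 47.  -12.4  41.6]
tip [0.6013 0.1737 0.16  ] 9.6 [51.6 -9.8 41.6]
ringouter [0.5518 0.1774 0.2106] 22.1 [ 2.9  0.  -9. ]
bore [0.55   0.1778 0.2106] 12.4 [ 1.   0.1 -9. ]
```

View pics/f1.png

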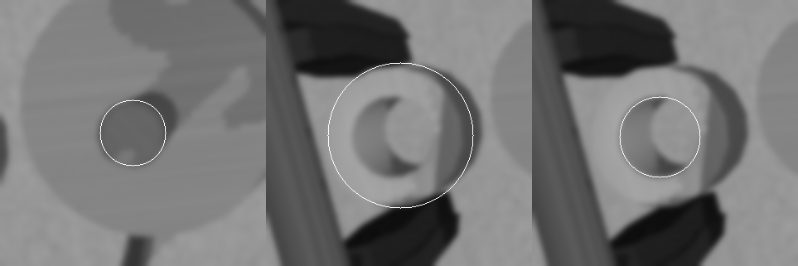

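Both circles fit: the tip is offset from the bore centre by (46.0, -12.5) mm in tool axes. I move over it with the ring's underside about 8 mm above the tip.

Call:
{"op": "carry_out", "data": {
  "plan": [
    {"rot":[0,0,0],"xyz":[0.015,-0.004,0],"grip":255},
    {"rot":[0,0,0],"xyz":[0.03,-0.008,0.007],"grip":255},
    {"rot":[0,0,0],"xyz":[0.046,-0.0125,0.015],"grip":255},
    {"rot":[0,0,0],"xyz":[0.046,-0.0125,0.021],"grip":255},
    {"rot":[0,0,0],"xyz":[0.046,-0.0125,0.021],"grip":255},
    {"rot":[0,0,0],"xyz":[0.046,-0.0125,0.021],"grip":255},
    {"rot":[0,0,0],"xyz":[0.046,-0.0125,0.021],"grip":255},
    {"rot":[0,0,0],"xyz":[0.046,-0.0125,0.021],"grip":255}
  ]
}}

```text
clock: 5.2
tool_pos: [0.5962, 0.1799, 0.1812]
eef_rot: [0.991, -0.134, -0.0, -0.0]
contact_force: [-0.2, 0.2, -1.9]
opening: 0.491
finger_force: 25.0
```

```bash
python3 - <<'E'
from h import *
s,im,c=look('wrist');print(s['tool_pos'],s['qd'].round(3),s['contact_force'],R.from_quat(s['eef_rot']).as_matrix()[:,2].round(4))
o=cv2.resize(im[190:340,180:380],(800,600),interpolation=cv2.INTER_CUBIC)
cv2.imwrite('pics/w3f.png',im[:,:,::-1]);cv2.imwrite('pics/w3.png',o[:,:,::-1])
print(s['tool_pos']-[.5975,.1775,.16], shift(s,[.5975,.1775,.16]))
E
```

```text
[0.59620387 0.17989038 0.18123603] [-0.001 -0.001  0.003 -0.008 -0.001 -0.001  0.001] [-0.24620485  0.20634302 -1.91361839] [-0.e+00  2.e-04 -1.e+00]
[-0.00129613  0.00239038  0.02123603] [ 1.9  2.  21.2]
```

View pics/w3.png

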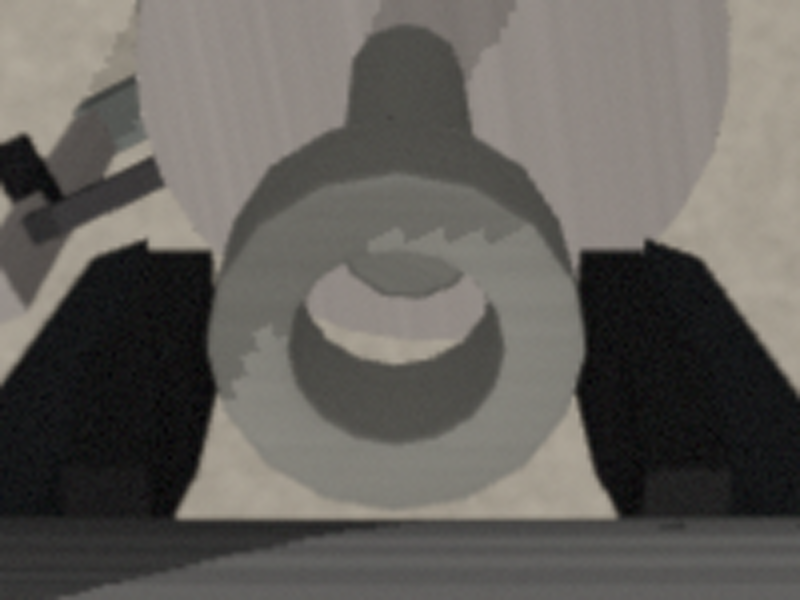

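The crop shows the spindle tip through the bore. Its lower edge is at crop (405,297), bore centre column is 397 and the bore's lower rim is at y=442. So the spindle sits slightly to the right (+tool y).

```bash
python3 - <<'E'
from h import *
s=r.get_state();c=cam('wrist',s);t=s['tool_pos']
f=lambda cx,cy:[180+(cx+.5)/4-.5,190+(cy+.5)/4-.5]
def tool(px,z):return shift(s,plane(c,[px],z)[0])
print('bore lower rim',tool(f(397,442),t[2]+.009),'L/R',tool(f(290,350),t[2]+.009),tool(f(503,350),t[2]+.009))
print('outer low',tool(f(397,507),t[2]+.009),'outer up',tool(f(397,174),t[2]+.009),'outer L,R',tool(f(210,340),t[2]+.009),tool(f(585,340),t[2]+.009))
print('bore bottom rim near',tool(f(397,365),t[2]-.011))
print('tip low edge @.16',tool(f(405,297),.16),' @.1585',tool(f(405,297),.1585))
print('spindle sides',tool(f(350,100),.14),tool(f(470,100),.14))
E
```

```text
bore lower rim [-11.8   0.5  -9. ] L/R [  0.1 -11.6  -9. ] [ 0.1 12.5 -9. ]
outer low [-20.6   0.5  -9. ] outer up [21.5  0.5 -9. ] outer L,R [  1.4 -20.6  -9. ] [ 1.4 21.7 -9. ]
bore bottom rim near [-13.    0.5  11. ]
tip low edge @.16 [-8.4  1.5 21.3]  @.1585 [-9.1  1.6 22.8]
spindle sides [13.3 -6.4 41.3] [13.3 11.1 41.3]
```

Call:
{"op": "carry_out", "data": {
  "plan": [
    {"rot":[0,0,0],"xyz":[0.0008,0.0014,0],"grip":255},
    {"rot":[0,0,0],"xyz":[0.0008,0.0014,0.004],"grip":255},
    {"rot":[0,0,0],"xyz":[0.0008,0.0014,0.007],"grip":255},
    {"rot":[0,0,0],"xyz":[0.0008,0.0014,0.01],"grip":255},
    {"rot":[0,0,0],"xyz":[0.0008,0.0014,0.013],"grip":255},
    {"rot":[0,0,0],"xyz":[0.0008,0.0014,0.016],"grip":255},
    {"rot":[0,0,0],"xyz":[0.0008,0.0014,0.016],"grip":255},
    {"rot":[0,0,0],"xyz":[0.0008,0.0014,0.016],"grip":255}
  ]
}}

```text
clock: 5.92
tool_pos: [0.597, 0.1782, 0.1644]
eef_rot: [0.991, -0.134, -0.0, 0.0]
contact_force: [-0.4, 0.4, -1.4]
opening: 0.493
finger_force: 25.0
```

```bash
python3 - <<'E'
from h import *
s=r.get_state();print(s['clock'],s['tool_pos'],s['qd'].round(3),s['contact_force'],s['moment'],shift(s,[.5975,.1775,.16]))
E
```

```text
5.9167 [0.59703684 0.17822021 0.16440098] [-0.002 -0.007  0.003 -0.006  0.    -0.001 -0.001] [-0.35053501  0.36253197 -1.37819524] [ 0.02021276  0.04495256 -0.00919568] [0.6 0.6 4.4]
```

Call:
{"op": "carry_out", "data": {
  "plan": [
    {"rot":[0,0,0],"xyz":[0,0,0.003],"grip":255},
    {"rot":[0,0,0],"xyz":[0,0,0.006],"grip":255},
    {"rot":[0,0,0],"xyz":[0,0,0.008],"grip":255},
    {"rot":[0,0,0],"xyz":[0,0,0.008],"grip":255}
  ]
}}

```text
clock: 6.25
tool_pos: [0.5968, 0.1782, 0.1561]
eef_rot: [0.991, -0.134, -0.0, 0.0]
contact_force: [-0.7, -0.6, -2.2]
opening: 0.488
finger_force: 25.0
```

```bash
python3 - <<'E'
from h import *
s,im,c=look('wrist');print(s['clock'],s['tool_pos'],s['contact_force'],s['moment'])
cv2.imwrite('pics/w4.png',cv2.resize(im[170:340,160:400],(720,510),interpolation=cv2.INTER_CUBIC)[:,:,::-1])
E
```

```text
6.25 [0.5967811  0.17819274 0.15611167] [-0.73846931 -0.5851599  -2.19599846] [ 0.06214349 -0.00256308 -0.00095502]
```

View pics/w4.png

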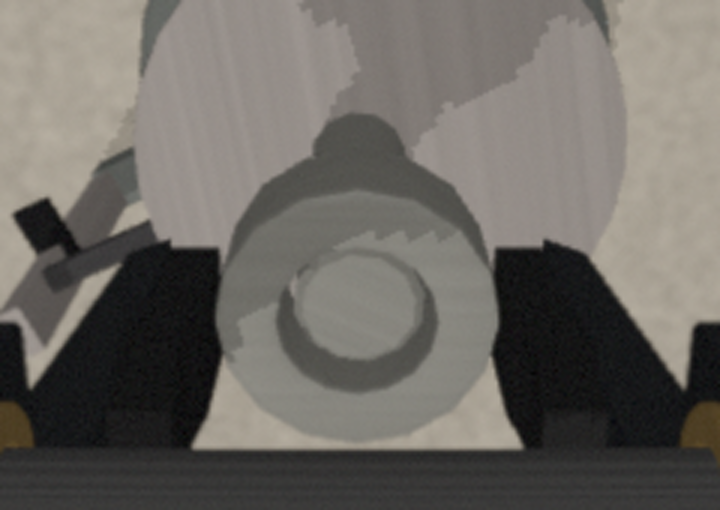

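The ring is threaded: the tip shows inside the bore at (360,305), nearly concentric. I lower it most of the way.

Call:
{"op": "carry_out", "data": {
  "plan": [
    {"rot":[0,0,0],"xyz":[0,0,0.007],"grip":255},
    {"rot":[0,0,0],"xyz":[0,0,0.014],"grip":255},
    {"rot":[0,0,0],"xyz":[0,0,0.021],"grip":255},
    {"rot":[0,0,0],"xyz":[0,0,0.028],"grip":255},
    {"rot":[0,0,0],"xyz":[0,0,0.035],"grip":255},
    {"rot":[0,0,0],"xyz":[0,0,0.042],"grip":255},
    {"rot":[0,0,0],"xyz":[0,0,0.047],"grip":255},
    {"rot":[0,0,0],"xyz":[0,0,0.047],"grip":255}
  ]
}}

```text
clock: 6.97
tool_pos: [0.5963, 0.178, 0.1083]
eef_rot: [0.991, -0.134, -0.001, 0.001]
contact_force: [-0.4, 0.3, -1.2]
opening: 0.487
finger_force: 25.0
```

Call:
{"op": "carry_out", "data": {
  "plan": [
    {"rot":[0,0,0],"xyz":[0,0,0.002],"grip":255},
    {"rot":[0,0,0],"xyz":[0,0,0.005],"grip":255},
    {"rot":[0,0,0],"xyz":[0,0,0.008],"grip":255},
    {"rot":[0,0,0],"xyz":[0,0,0.01],"grip":255},
    {"rot":[0,0,0],"xyz":[0,0,0.012],"grip":255},
    {"rot":[0,0,0],"xyz":[0,0,0.012],"grip":255},
    {"rot":[0,0,0],"xyz":[0,0,0.012],"grip":255}
  ]
}}

```text
clock: 7.55
tool_pos: [0.5972, 0.1783, 0.0977]
eef_rot: [0.991, -0.134, 0.0, -0.0]
contact_force: [-0.1, 0.3, -1.6]
opening: 0.487
finger_force: 25.0
```

```bash
python3 - <<'E'
from h import *
s=r.get_state();print(s['clock'],s['tool_pos'],s['contact_force'],s['moment'],s['qd'].round(3))
E
```

```text
7.55 [0.59721479 0.1782849  0.09774625] [-0.11255425  0.30425499 -1.58258464] [ 0.1182348   0.05011339 -0.00311   ] [ 0.    -0.004  0.001 -0.001 -0.001  0.003  0.001]
```

Call:
{"op": "carry_out", "data": {
  "plan": [
    {"rot":[0,0,0],"xyz":[0,0,0.002],"grip":255},
    {"rot":[0,0,0],"xyz":[0,0,0.004],"grip":255},
    {"rot":[0,0,0],"xyz":[0,0,0.006],"grip":255},
    {"rot":[0,0,0],"xyz":[0,0,0.006],"grip":255},
    {"rot":[0,0,0],"xyz":[0,0,0.006],"grip":255}
  ]
}}

```text
clock: 7.97
tool_pos: [0.5973, 0.1783, 0.0917]
eef_rot: [0.991, -0.134, 0.0, -0.0]
contact_force: [-1.2, 0.1, 1.3]
opening: 0.49
finger_force: 25.0
```

```bash
python3 - <<'E'
from h import *
s=r.get_state();print(s['clock'],s['tool_pos'],s['contact_force'],s['moment'],s['opening'])
im=r.snapshot('side');cv2.imwrite('pics/s1.png',im[:,:,::-1])
im=r.snapshot('wrist');cv2.imwrite('pics/w5.png',im[:,:,::-1])
E
```

```text
7.9667 [0.59727711 0.17829528 0.09168812] [-1.19053602  0.12777516  1.29976649] [ 0.04622838 -0.01341086 -0.00256542] 0.49007887518015003
```

Call:
{"op": "carry_out", "data": {
  "plan": [
    {"rot":[0,0,0],"xyz":[0,0,0],"grip":60},
    {"rot":[0,0,0],"xyz":[0,0,0],"grip":60},
    {"rot":[0,0,0],"xyz":[0,0,0],"grip":60},
    {"rot":[0,0,0],"xyz":[0,0,0],"grip":60}
  ]
}}

```text
clock: 8.4
tool_pos: [0.5972, 0.1782, 0.0918]
eef_rot: [0.991, -0.134, 0.0, 0.0]
contact_force: [-0.3, 0.5, -0.2]
opening: 0.755
finger_force: 0.0
```

```bash
python3 - <<'E'
from h import *
s=r.get_state();print(s['clock'],s['tool_pos'],s['contact_force'],s['opening'])
im=r.snapshot('wrist');cv2.imwrite('pics/w6.png',im[:,:,::-1])
b=cv2.imread('pics/w5.png');f=lambda i:cv2.resize(i[150:350,130:400],(400,296),interpolation=cv2.INTER_CUBIC)
cv2.imwrite('pics/cmp.png',np.hstack([f(b),f(im[:,:,::-1])]))
E
```

```text
8.4 [0.5972049  0.17820524 0.09176184] [-0.34637031  0.48780286 -0.19185141] 0.7547353337921769
```

View pics/cmp.png

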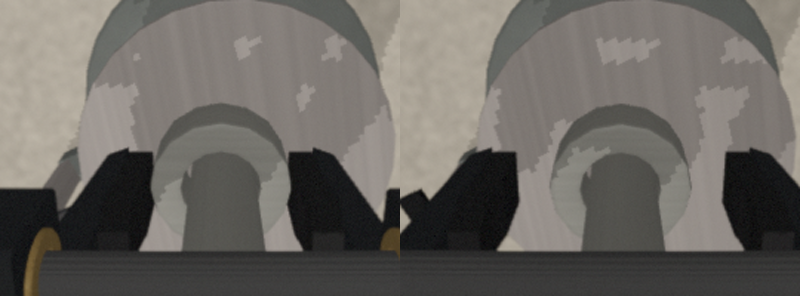

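Left shows the ring held on the pan, and right shows it released, with the ring flat around the spindle at (620,190). Next I lift clear, go for the second ring, and measure the sink from the side camera.

Call:
{"op": "carry_out", "data": {
  "plan": [
    {"rot":[0,0,0],"xyz":[0,0,-0.02],"grip":60},
    {"rot":[0,0,0],"xyz":[0,0,-0.06],"grip":60},
    {"rot":[0,0,0],"xyz":[0,0,-0.1],"grip":60},
    {"rot":[0,0,0],"xyz":[0,0.02,-0.12],"grip":80},
    {"rot":[0,0,0],"xyz":[0,0.06,-0.12],"grip":80},
    {"rot":[0,0,0],"xyz":[0,0.1,-0.12],"grip":80},
    {"rot":[0,0,0],"xyz":[0,0.14,-0.12],"grip":80},
    {"rot":[0,0,0],"xyz":[0,0.18,-0.12],"grip":80}
  ]
}}

```text
clock: 9.12
tool_pos: [0.5486, 0.0032, 0.2121]
eef_rot: [0.991, -0.134, 0.0, 0.0]
contact_force: [0.1, -1.1, 1.0]
opening: 0.687
finger_force: 0.0
```

```bash
cat >> h.py <<'E'
def sink(name,xy=(.597,.178)):
    """track spindle tip patch between the first side picture and a new one, convert to mm of sink"""
    a=cv2.imread('pics/side0.png',0);c=cam('side')
    im=r.snapshot('side');cv2.imwrite(f'pics/{name}.png',im[:,:,::-1]);b=cv2.cvtColor(im,cv2.COLOR_RGB2GRAY)
    K=4;up=lambda i:cv2.resize(i,None,fx=K,fy=K,interpolation=cv2.INTER_CUBIC)
    p=proj(c,[*xy,.16])[0];q=(proj(c,[*xy,.14])[0]-p)/20
    u,v=np.round(p).astype(int)
    out=[]
    for (u0,u1,v0,v1) in((u-9,u+9,v-7,v+6),):
        T=up(a)[v0*K:v1*K,u0*K:u1*K];S=up(b)[(v0-6)*K:(v1+26)*K,(u0-6)*K:(u1+6)*K]
        m=cv2.matchTemplate(S,T,cv2.TM_CCOEFF_NORMED);_,sc,_,l=cv2.minMaxLoc(m)
        d=np.array([l[0]/K-6,l[1]/K-6]);out.append((d,round(sc,3),'sink mm',round(float(d@q/(q@q)),2)))
    return p,q,out
E
python3 - <<'E'
from h import *
s=r.get_state();print(s['clock'],s['tool_pos'],s['contact_force'],shift(s,[.5245,-.197,.15]))
print(sink('s2'))
im=cv2.imread('pics/s2.png')
E
```

```text
9.1167 [0.54859606 0.00323241 0.2120822 ] [ 0.10126127 -1.05769578  1.03792064] [ 29.8 199.4  62.1]
(array([267.16955034, 125.32642305]), array([0.0165088 , 0.35849463]), [(array([0.5, 8.5]), 0.418, 'sink mm', 23.72)])
```

Call:
{"op": "carry_out", "data": {
  "plan": [
    {"rot":[0,0,0],"xyz":[0.005,0.035,0.01],"grip":80},
    {"rot":[0,0,0],"xyz":[0.01,0.07,0.02],"grip":80},
    {"rot":[0,0,0],"xyz":[0.015,0.105,0.03],"grip":80},
    {"rot":[0,0,0],"xyz":[0.02,0.14,0.04],"grip":80},
    {"rot":[0,0,0],"xyz":[0.025,0.17,0.05],"grip":80},
    {"rot":[0,0,0],"xyz":[0.03,0.199,0.062],"grip":80},
    {"rot":[0,0,0],"xyz":[0.03,0.199,0.08],"grip":80},
    {"rot":[0,0,0],"xyz":[0.03,0.199,0.08],"grip":80}
  ]
}}

```text
clock: 9.83
tool_pos: [0.523, -0.1969, 0.1293]
eef_rot: [0.991, -0.136, -0.002, 0.0]
contact_force: [0.3, 0.9, 0.2]
opening: 0.688
finger_force: 0.0
```

```bash
python3 - <<'E'
from h import *
s=r.get_state();print(s['clock'],s['tool_pos'],s['qd'].round(2),shift(s,[.5245,-.197,.06]))
print(sink('s3'))
a=cv2.imread('pics/side0.png');b=cv2.imread('pics/s3.png');f=lambda i:cv2.resize(i[100:200,220:320],(400,400),interpolation=cv2.INTER_CUBIC)
cv2.imwrite('pics/cmp2.png',np.hstack([f(a),f(b)]))
E
```

```text
9.8333 [ 0.52303795 -0.19691624  0.12930912] [-0.05 -0.04 -0.04 -0.01 -0.01  0.06 -0.01] [ 1.7 -0.4 69.3]
(array([267.16955034, 125.32642305]), array([0.0165088 , 0.35849463]), [(array([ 6.  , 20.25]), 0.375, 'sink mm', 57.14)])
```

View pics/cmp2.png

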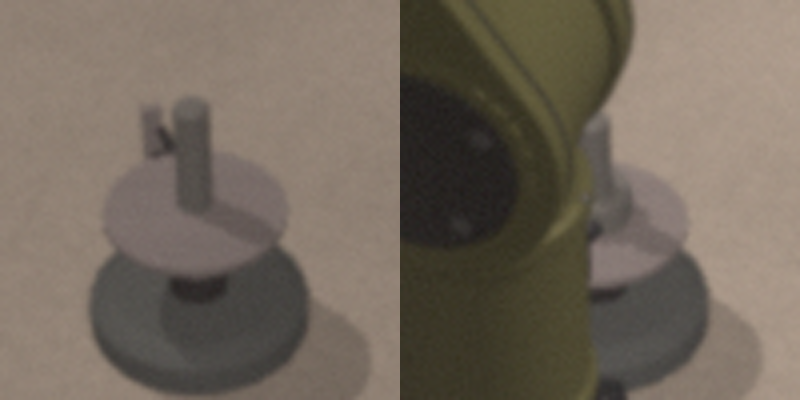

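The side crops, before and after, show the pan sunk by very roughly 10 mm, with the arm partly in front. That is rough, so I'll measure later from the wrist camera. Now I descend on the second ring.

Call:
{"op": "carry_out", "data": {
  "plan": [
    {"rot":[0,0,0],"xyz":[0.0005,0,0.03],"grip":80},
    {"rot":[0,0,0],"xyz":[0.0005,0,0.06],"grip":80},
    {"rot":[0,0,0],"xyz":[0.0005,0,0.069],"grip":80},
    {"rot":[0,0,0],"xyz":[0.0005,0,0.069],"grip":80},
    {"rot":[0,0,0],"xyz":[0.0005,0,0.069],"grip":80},
    {"rot":[0,0,0],"xyz":[0.0005,0,0.069],"grip":80}
  ]
}}

```text
clock: 10.38
tool_pos: [0.527, -0.1951, 0.0644]
eef_rot: [0.991, -0.134, 0.001, 0.0]
contact_force: [-1.8, 0.6, 0.5]
opening: 0.685
finger_force: 0.0
```

```bash
python3 - <<'E'
from h import *
s=r.get_state();print(s['clock'],s['tool_pos'],s['qd'].round(2),yaw(s)[0],shift(s,[.5245,-.197,.035]))
E
```

```text
10.3833 [ 0.52704917 -0.19507679  0.06435255] [ 0.01 -0.01  0.   -0.   -0.   -0.01  0.  ] -105.37929160724728 [-2.   2.5 29.3]
```

Call:
{"op": "carry_out", "data": {
  "plan": [
    {"rot":[0,0,0],"xyz":[-0.002,0.002,0.015],"grip":80},
    {"rot":[0,0,0],"xyz":[-0.002,0.002,0.029],"grip":80},
    {"rot":[0,0,0],"xyz":[-0.002,0.002,0.029],"grip":80},
    {"rot":[0,0,0],"xyz":[-0.002,0.002,0.029],"grip":80},
    {"rot":[0,0,0],"xyz":[-0.002,0.002,0.029],"grip":80}
  ]
}}

```text
clock: 10.8
tool_pos: [0.5243, -0.1968, 0.0351]
eef_rot: [0.991, -0.134, 0.001, 0.0]
contact_force: [1.3, -0.5, 0.3]
opening: 0.686
finger_force: 0.0
```

```bash
python3 - <<'E'
from h import *
s=r.get_state();print(s['clock'],s['tool_pos'],s['qd'].round(2),s['contact_force'],shift(s,[.5245,-.197,.035]))
E
```

```text
10.8 [ 0.52427892 -0.19684953  0.03508945] [-0. -0. -0. -0. -0. -0. -0.] [ 1.28714323 -0.50091658  0.30665195] [0.3 0.1 0.1]
```

Call:
{"op": "carry_out", "data": {
  "plan": [
    {"rot":[0,0,0],"xyz":[0,0,0],"grip":255},
    {"rot":[0,0,0],"xyz":[0,0,0],"grip":255},
    {"rot":[0,0,0],"xyz":[0,0,0],"grip":255},
    {"rot":[0,0,0],"xyz":[0,0,0],"grip":255},
    {"rot":[0,0,0],"xyz":[0,0,0],"grip":255},
    {"rot":[0,0,0],"xyz":[0,0,0],"grip":255}
  ],
  "squeeze": 25
}}

```text
clock: 11.3
tool_pos: [0.5239, -0.1966, 0.0345]
eef_rot: [0.991, -0.134, 0.001, 0.0]
contact_force: [1.1, 0.6, 5.5]
opening: 0.49
finger_force: 25.0
```

Call:
{"op": "carry_out", "data": {
  "plan": [
    {"rot":[0,0,0],"xyz":[0,0,-0.02],"grip":255},
    {"rot":[0,0,0],"xyz":[0,0,-0.06],"grip":255},
    {"rot":[0,0,0],"xyz":[0,0,-0.1],"grip":255},
    {"rot":[0,0,0],"xyz":[0,0,-0.14],"grip":255},
    {"rot":[0,0,0],"xyz":[0,0,-0.17],"grip":255},
    {"rot":[0,0,0],"xyz":[0,0,-0.17],"grip":255}
  ]
}}

```text
clock: 11.8
tool_pos: [0.5266, -0.1982, 0.2096]
eef_rot: [0.991, -0.134, 0.006, 0.001]
contact_force: [-0.3, -0.9, -2.8]
opening: 0.485
finger_force: 25.0
```

```bash
python3 - <<'E'
from h import *
s=r.get_state();print(s['clock'],s['tool_pos'],s['qd'].round(2),s['contact_force'],s['opening'],shift(s,[.5488,.1779,.2013]))
E
```

```text
11.8 [ 0.5265507  -0.19816768  0.20958229] [ 0.01  0.09 -0.02  0.06 -0.01 -0.09  0.01] [-0.33109858 -0.85490905 -2.82247269] 0.48547026179648234 [ -78.9 -368.4    7.1]
```

Call:
{"op": "carry_out", "data": {
  "plan": [
    {"rot":[0,0,0],"xyz":[-0.004,-0.02,0],"grip":255},
    {"rot":[0,0,0],"xyz":[-0.012,-0.06,0],"grip":255},
    {"rot":[0,0,0],"xyz":[-0.02,-0.1,0],"grip":255},
    {"rot":[0,0,0],"xyz":[-0.029,-0.14,0],"grip":255},
    {"rot":[0,0,0],"xyz":[-0.037,-0.18,0],"grip":255},
    {"rot":[0,0,0],"xyz":[-0.045,-0.22,0],"grip":255},
    {"rot":[0,0,0],"xyz":[-0.054,-0.26,0],"grip":255},
    {"rot":[0,0,0],"xyz":[-0.062,-0.3,0],"grip":255}
  ]
}}

```text
clock: 12.47
tool_pos: [0.542, 0.1109, 0.2025]
eef_rot: [0.991, -0.134, -0.001, 0.001]
contact_force: [0.7, 0.3, -1.2]
opening: 0.492
finger_force: 25.0
```

```bash
python3 - <<'E'
from h import *
s=r.get_state();print(s['tool_pos'],yaw(s)[0],shift(s,[.5488,.1779,.2013]))
E
```

```text
[0.54201298 0.11089481 0.2024734 ] -105.41811549820288 [-11.3 -66.4   1.1]
```

Call:
{"op": "carry_out", "data": {
  "plan": [
    {"rot":[0,0,0],"xyz":[-0.007,-0.035,0],"grip":255},
    {"rot":[0,0,0],"xyz":[-0.013,-0.067,0.002],"grip":255},
    {"rot":[0,0,0],"xyz":[-0.013,-0.067,0.002],"grip":255},
    {"rot":[0,0,0],"xyz":[-0.013,-0.067,0.002],"grip":255},
    {"rot":[0,0,0],"xyz":[-0.013,-0.067,0.002],"grip":255},
    {"rot":[0,0,0],"xyz":[-0.013,-0.067,0.002],"grip":255},
    {"rot":[0,0,0],"xyz":[-0.013,-0.067,0.002],"grip":255}
  ]
}}

```text
clock: 13.05
tool_pos: [0.5486, 0.175, 0.2015]
eef_rot: [0.991, -0.136, -0.0, 0.001]
contact_force: [0.5, -0.3, -1.7]
opening: 0.49
finger_force: 25.0
```

```bash
python3 - <<'E'
from h import *
s,im,c=look('wrist');t=s['tool_pos'];print(s['clock'],t,s['qd'].round(3),s['contact_force'])
cv2.imwrite('pics/w7.png',im[:,:,::-1])
for z in(.16,.155,.150,.145):
    px=proj(c,[.5975,.1775,z])[0]
    for p,a in fit(im,c,px,z,.0101,s)[0]:print('tip z',z,p.round(4),round(a,1),shift(s,p))
for rad,n in((.012,'bore'),(.022,'outer')):
    for p,a in fit(im,c,(280,272),t[2]+.009,rad,s)[0]:print(n,round(a,1),shift(s,p))
# pan rim: ellipse of the pan at height z
E
```

```text
13.05 [0.5485905  0.17503124 0.20146987] [ 0.    -0.003 -0.005 -0.004 -0.002  0.002  0.001] [ 0.53358033 -0.3442401  -1.69331264]
tip z 0.16 [0.5976 0.1769 0.16  ] 10.0 [ 46.7 -15.   41.4]
tip z 0.155 [0.5972 0.1765 0.155 ] 10.0 [ 46.5 -14.6  46.4]
tip z 0.15 [0.5965 0.178  0.15  ] 10.3 [ 45.4 -15.8  51.4]
tip z 0.145 [0.5957 0.1784 0.145 ] 10.6 [ 44.5 -16.   56.4]
outer 19.6 [ 8.5  0.4 -9. ]
```

Call:
{"op": "carry_out", "data": {
  "plan": [
    {"rot":[0,0,0],"xyz":[0.018,-0.006,0],"grip":255},
    {"rot":[0,0,0],"xyz":[0.035,-0.012,0],"grip":255},
    {"rot":[0,0,0],"xyz":[0.045,-0.0155,0.008],"grip":255},
    {"rot":[0,0,0],"xyz":[0.045,-0.0155,0.018],"grip":255},
    {"rot":[0,0,0],"xyz":[0.045,-0.0155,0.028],"grip":255},
    {"rot":[0,0,0],"xyz":[0.045,-0.0155,0.028],"grip":255},
    {"rot":[0,0,0],"xyz":[0.045,-0.0155,0.028],"grip":255},
    {"rot":[0,0,0],"xyz":[0.045,-0.0155,0.028],"grip":255}
  ]
}}

```text
clock: 13.77
tool_pos: [0.5954, 0.18, 0.1737]
eef_rot: [0.991, -0.134, -0.0, 0.0]
contact_force: [0.4, 0.3, -2.0]
opening: 0.495
finger_force: 25.0
```

```bash
python3 - <<'E'
from h import *
s,im,c=look('wrist');t=s['tool_pos'];print(s['clock'],t,s['qd'].round(3),s['contact_force'],shift(s,[.5965,.1784,.172]))
cv2.imwrite('pics/w8f.png',im[:,:,::-1]);cv2.imwrite('pics/w8.png',cv2.resize(im[190:340,180:380],(800,600),interpolation=cv2.INTER_CUBIC)[:,:,::-1])
# compare with w3 (same crop): shift of held ring in image
a=cv2.imread('pics/w3f.png',0).astype(np.float32);b=cv2.imread('pics/w8f.png',0).astype(np.float32)
T=a[228:322,228:332]
for nm,(v0,v1) in(('lower half of ring',(280,320)),):
    K=4;up=lambda i:cv2.resize(i,None,fx=K,fy=K,interpolation=cv2.INTER_CUBIC)
    T=up(a[v0:v1,232:328]);S=up(b[v0-8:v1+8,224:336]);m=cv2.matchTemplate(S,T,cv2.TM_CCOEFF_NORMED);print(nm,cv2.minMaxLoc(m)[1],np.array(cv2.minMaxLoc(m)[3])/K-8)
E
```

```text
13.7667 [0.59537419 0.17998051 0.17371051] [-0.003 -0.008  0.004 -0.017 -0.001  0.001  0.   ] [ 0.35162653  0.33248876 -1.98147884] [1.5 1.2 1.7]
lower half of ring 0.9908235669136047 [ 0.  -0.5]
```

View pics/w8.png

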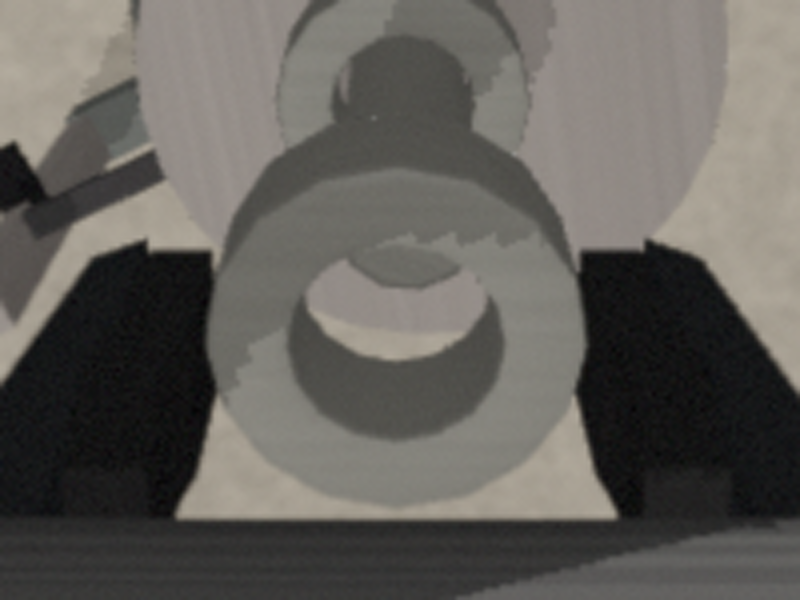

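The view matches the first approach. The tip's lower edge is at crop (405,287) through the bore, whose centre column is 397. The pan looks about 7–8 mm lower. I correct by (1.6, 1.3) mm and descend to feel.

Call:
{"op": "carry_out", "data": {
  "plan": [
    {"rot":[0,0,0],"xyz":[0.0016,0.0013,0.001],"grip":255},
    {"rot":[0,0,0],"xyz":[0.0016,0.0013,0.004],"grip":255},
    {"rot":[0,0,0],"xyz":[0.0016,0.0013,0.008],"grip":255},
    {"rot":[0,0,0],"xyz":[0.0016,0.0013,0.012],"grip":255},
    {"rot":[0,0,0],"xyz":[0.0016,0.0013,0.016],"grip":255},
    {"rot":[0,0,0],"xyz":[0.0016,0.0013,0.02],"grip":255},
    {"rot":[0,0,0],"xyz":[0.0016,0.0013,0.023],"grip":255},
    {"rot":[0,0,0],"xyz":[0.0016,0.0013,0.023],"grip":255}
  ]
}}

```text
clock: 14.48
tool_pos: [0.5968, 0.1783, 0.1498]
eef_rot: [0.991, -0.134, -0.001, 0.0]
contact_force: [0.6, 0.3, -2.1]
opening: 0.49
finger_force: 25.0
```

```bash
python3 - <<'E'
from h import *
s,im,c=look('wrist');t=s['tool_pos'];print(s['clock'],t,s['contact_force'],s['moment'])
cv2.imwrite('pics/w9f.png',im[:,:,::-1])
a=cv2.cvtColor(im,cv2.COLOR_RGB2GRAY)
print('compare to threaded w4: column/row grey profiles through bore')
w4=cv2.resize(cv2.imread('pics/w4.png',0),(240,170),interpolation=cv2.INTER_AREA)
print(w4[100,80:160:4],a[270,240:320:4]);print(w4[60:140:4,119],a[230:310:4,279])
E
```

```text
14.4833 [0.59675564 0.17831623 0.14975461] [ 0.56760619  0.31610996 -2.08490087] [0.10066222 0.02206346 0.00305016]
compare to threaded w4: column/row grey profiles through bore
[108 109 109 106  74 122 134 133 133 133 136 134 132 131 131 104  93 134
 133 131] [111 111 111 111  75 102 138 136 134 132 133 136 135 134 132 107  86 137
 135 133]
[ 84 117 111 110 111 131 112 131 132 133 135 133 135 131 130  88  84  84
 131 134] [ 86 118 110 109 111 130 134 132 133 135 135 135 134 132  97  83  83  86
 134 134]
```

Grey profiles match the threaded view and Fz is still about the ring's weight alone, so ring 2 is on the spindle. I lower it.

Call:
{"op": "carry_out", "data": {
  "plan": [
    {"rot":[0,0,0],"xyz":[0,0,0.006],"grip":255},
    {"rot":[0,0,0],"xyz":[0,0,0.012],"grip":255},
    {"rot":[0,0,0],"xyz":[0,0,0.019],"grip":255},
    {"rot":[0,0,0],"xyz":[0,0,0.026],"grip":255},
    {"rot":[0,0,0],"xyz":[0,0,0.032],"grip":255},
    {"rot":[0,0,0],"xyz":[0,0,0.034],"grip":255},
    {"rot":[0,0,0],"xyz":[0,0,0.036],"grip":255},
    {"rot":[0,0,0],"xyz":[0,0,0.038],"grip":255}
  ]
}}

```text
clock: 15.2
tool_pos: [0.5975, 0.1784, 0.1125]
eef_rot: [0.991, -0.134, 0.0, -0.0]
contact_force: [-0.3, 0.5, -1.5]
opening: 0.489
finger_force: 25.0
```

Call:
{"op": "carry_out", "data": {
  "plan": [
    {"rot":[0,0,0],"xyz":[0,0,0.002],"grip":255},
    {"rot":[0,0,0],"xyz":[0,0,0.003],"grip":255},
    {"rot":[0,0,0],"xyz":[0,0,0.004],"grip":255},
    {"rot":[0,0,0],"xyz":[0,0,0.004],"grip":255}
  ]
}}

```text
clock: 15.53
tool_pos: [0.5975, 0.1784, 0.1088]
eef_rot: [0.991, -0.134, 0.0, -0.0]
contact_force: [0.5, -0.3, -0.8]
opening: 0.489
finger_force: 25.0
```

```bash
python3 - <<'E'
from h import *
for i in range(3):
    s=r.get_state();print(s['clock'],s['tool_pos'],s['contact_force'],s['moment'].round(3))
    im=r.snapshot('wrist')
cv2.imwrite('pics/w10.png',im[:,:,::-1])
E
```

```text
15.5333 [0.59747353 0.17844121 0.10876964] [ 0.4911587  -0.29067589 -0.78047525] [0.041 0.037 0.003]
15.5833 [0.59746873 0.178449   0.10884312] [-0.64583401 -0.07514856 -0.00705867] [0.035 0.041 0.008]
15.6333 [0.59748203 0.17843551 0.10892294] [-0.10145625 -0.34051942 -1.54985146] [ 0.026 -0.008  0.008]
```

Call:
{"op": "carry_out", "data": {
  "plan": [
    {"rot":[0,0,0],"xyz":[0,0,0.002],"grip":255},
    {"rot":[0,0,0],"xyz":[0,0,0.004],"grip":255},
    {"rot":[0,0,0],"xyz":[0,0,0.004],"grip":255},
    {"rot":[0,0,0],"xyz":[0,0,0.004],"grip":60},
    {"rot":[0,0,0],"xyz":[0,0,0.004],"grip":60},
    {"rot":[0,0,0],"xyz":[0,0,0.004],"grip":60},
    {"rot":[0,0,0],"xyz":[0,0,0.004],"grip":60},
    {"rot":[0,0,0],"xyz":[0,0,0.004],"grip":60}
  ]
}}

```text
clock: 16.35
tool_pos: [0.5974, 0.1784, 0.1048]
eef_rot: [0.991, -0.134, 0.0, -0.0]
contact_force: [-0.5, 0.8, -0.1]
opening: 0.763
finger_force: 0.0
```

Call:
{"op": "carry_out", "data": {
  "plan": [
    {"rot":[0,0,0],"xyz":[0,0,-0.02],"grip":60},
    {"rot":[0,0,0],"xyz":[0,0,-0.06],"grip":60},
    {"rot":[0,0,0],"xyz":[-0.02,0,-0.095],"grip":60},
    {"rot":[0,0,0],"xyz":[-0.05,0,-0.097],"grip":60},
    {"rot":[0,0,0],"xyz":[-0.05,0,-0.097],"grip":60},
    {"rot":[0,0,0],"xyz":[-0.05,0,-0.097],"grip":60},
    {"rot":[0,0,0],"xyz":[-0.05,0,-0.097],"grip":60},
    {"rot":[0,0,0],"xyz":[-0.05,0,-0.097],"grip":60}
  ]
}}

```text
clock: 17.02
tool_pos: [0.5498, 0.1911, 0.2012]
eef_rot: [0.991, -0.135, 0.0, 0.0]
contact_force: [0.5, 0.5, 0.1]
opening: 0.769
finger_force: 0.0
```

```bash
python3 - <<'E'
from h import *
s,im,c=look('wrist');t=s['tool_pos'];print(s['clock'],t,s['qd'].round(3),s['contact_force'],s['opening'])
cv2.imwrite('pics/w11.png',im[:,:,::-1]);np.save('pics/s11.npy',np.r_[s['tool_pos'],s['eef_rot']])
# ring2 top: outer circle, apparent height from radius 22 mm ; try heights
for z in(.130,.125,.120,.115,.110,.105):
    px=proj(c,[.5974,.178,z])[0]
    for rad in(.022,):
        for p,a in fit(im,c,px,z,rad,s)[0][:1]:print('z',z,p.round(4),round(a,2))
g=cv2.cvtColor(im,cv2.COLOR_RGB2GRAY)
# pan: largest bright disc -> ellipse; metric radius should be 55 at the true height
hsv=cv2.cvtColor(im,cv2.COLOR_RGB2HSV)
for nm,P in(('tip',[.5974,.178,.14]),('mark',[.583,.262,.065]),('pan',[.60,.17,.07])):print(nm,proj(c,P))
E
```

```text
17.0167 [0.54984107 0.19113931 0.20121619] [ 0.006  0.007  0.001 -0.003  0.001  0.003  0.   ] [0.49828983 0.52600759 0.13507476] 0.7691680036543538
tip [[277.98050843 148.1451553 ]]
mark [[187.95112453 180.20219477]]
pan [[286.91256108 131.49375039]]
```

```bash
cat >> h.py <<'E'
from scipy.optimize import least_squares
def pan(im,c,P0,z0=.09,R0=.055,S=.00025):
    """edge of the pan on plane z0 by colour (red-green+blue-green) radial steps; robust circle"""
    n=int(.075/S);gx,gy=np.meshgrid(np.arange(-n,n+1),np.arange(-n,n+1))
    uv=proj(c,np.stack([P0[0]+gx*S,P0[1]+gy*S,np.full(gx.shape,z0)],-1)).reshape(*gx.shape,2).astype(np.float32)
    f=cv2.GaussianBlur(im,(0,0),1.0).astype(np.float32)
    ch=f[...,2]/(f.sum(2)+1)*1000   # blue share: pan bluish against beige top
    g=cv2.remap(ch,uv[...,0],uv[...,1],cv2.INTER_LINEAR)
    pol=cv2.warpPolar(g,(n,720),(n,n),n,cv2.INTER_LINEAR);pol=cv2.GaussianBlur(pol,(0,0),4)
    lo,hi=int((R0-.008)/S),int((R0+.010)/S);d=-np.gradient(pol,axis=1)[:,lo:hi]
    k=d.argmax(1);w=d.max(1);a=np.arange(720)*np.pi/360;ok=w>np.percentile(w,40)
    X=P0[0]+(k+lo)*S*np.cos(a);Y=P0[1]+(k+lo)*S*np.sin(a)
    q=least_squares(lambda p:np.hypot(X[ok]-p[0],Y[ok]-p[1])-p[2],[*P0,R0],loss='soft_l1',f_scale=.0004)
    res=np.hypot(X[ok]-q.x[0],Y[ok]-q.x[1])-q.x[2]
    return q.x,ok.sum(),np.median(abs(res)),pol
def panz(im,c,xy):
    """true height of the 55 mm pan from apparent radius on the plane .09"""
    p,n,e,_=pan(im,c,xy);p,n,e,_=pan(im,c,p[:2],R0=p[2]);zc=c[3][2]
    z=zc-(zc-.09)*.055/p[2]
    tr=c[3][:2]+(p[:2]-c[3][:2])*(zc-z)/(zc-.09)
    return p.round(5),n,round(e*1000,2),'z',round(z,4),'centre',tr.round(4)
E
python3 - <<'E'
from h import *
Q=np.load('pics/s11.npy')
for f,t,q in(('w2',[.54881395,.17789197,.20132682],[.991,-.136,0,.001]),('w7',[.5485905,.17503124,.20146987],[.991,-.136,0,.001]),('w11',Q[:3],Q[3:])):
    im=cv2.imread(f'pics/{f}.png')[:,:,::-1].copy();c=cam('wrist',dict(tool_pos=np.array(t),eef_rot=np.array(q)))
    for uv in((268,135),):
        print(f,im[135,268],im[60,150],panz(im,c,plane(c,[uv if f!='w11' else proj(c,[.6,.172,.08])[0]],.09)[0,:2]))
E
```

```text
w2 [74 73 69] [152 144 132] (array([0.59949, 0.17061, 0.05457]), np.int64(432), np.float64(0.54), 'z', np.float64(0.088), 'centre', array([0.5993, 0.1707]))
w7 [74 73 70] [152 146 133] (array([0.60106, 0.16904, 0.05306]), np.int64(432), np.float64(0.05), 'z', np.float64(0.0806), 'centre', array([0.6003, 0.1696]))
w11 [70 69 65] [138 131 119] (array([0.60155, 0.17226, 0.05274]), np.int64(432), np.float64(0.06), 'z', np.float64(0.079), 'centre', array([0.6007, 0.1723]))
```

```bash
python3 - <<'E'
import re
t=open('h.py').read()
t=t.replace("ok=w>np.percentile(w,40)","ok=(w>np.percentile(w,25))&(np.cos(a-np.arctan2(*(P0[:2]-c[3][:2])[::-1])-SGN)>-.1)")
t=t.replace("def pan(","SGN=np.pi\ndef pan(");open('h.py','w').write(t)
E
python3 - <<'E'
from h import *
import h
Q=np.load('pics/s11.npy')
for f,t,q in(('w2',[.54881395,.17789197,.20132682],[.991,-.136,0,.001]),('w7',[.5485905,.17503124,.20146987],[.991,-.136,0,.001]),('w11',Q[:3],Q[3:])):
    im=cv2.imread(f'pics/{f}.png')[:,:,::-1].copy();c=cam('wrist',dict(tool_pos=np.array(t),eef_rot=np.array(q)))
    print(f,'cam',c[3].round(3))
    # blue share profile along image column through pan, and along row
    ch=(im[...,2]/(im.sum(2)+1.)*1000).astype(int);ch=cv2.blur(ch.astype(np.float32),(5,5)).astype(int);g=cv2.cvtColor(im,cv2.COLOR_RGB2GRAY)
    v=110;print('row110',list(zip(range(180,370,8),ch[v,180:370:8],g[v,180:370:8])))
    for sg in(np.pi,0):
        h.SGN=sg;print(sg,panz(im,c,(.60,.172)))
E
```

```text
w2 cam [0.621 0.157 0.347]
row110 [(180, np.int64(308), np.uint8(152)), (188, np.int64(307), np.uint8(149)), (196, np.int64(308), np.uint8(155)), (204, np.int64(318), np.uint8(137)), (212, np.int64(318), np.uint8(134)), (220, np.int64(318), np.uint8(131)), (228, np.int64(318), np.uint8(131)), (236, np.int64(319), np.uint8(131)), (244, np.int64(319), np.uint8(139)), (252, np.int64(318), np.uint8(131)), (260, np.int64(319), np.uint8(135)), (268, np.int64(318), np.uint8(111)), (276, np.int64(318), np.uint8(116)), (284, np.int64(318), np.uint8(113)), (292, np.int64(318), np.uint8(112)), (300, np.int64(318), np.uint8(111)), (308, np.int64(318), np.uint8(112)), (316, np.int64(319), np.uint8(107)), (324, np.int64(318), np.uint8(132)), (332, np.int64(319), np.uint8(127)), (340, np.int64(307), np.uint8(124)), (348, np.int64(308), np.uint8(152)), (356, np.int64(308), np.uint8(151)), (364, np.int64(307), np.uint8(148))]
3.141592653589793 (array([0.60089, 0.1698 , 0.05339]), np.int64(383), np.float64(0.14), 'z', np.float64(0.0822), 'centre', array([0.6003, 0.1702]))
0 (array([0.59622, 0.1726 , 0
[... 1805 characters left out ...]
np.uint8(89)), (284, np.int64(318), np.uint8(89)), (292, np.int64(318), np.uint8(109)), (300, np.int64(318), np.uint8(105)), (308, np.int64(318), np.uint8(108)), (316, np.int64(317), np.uint8(104)), (324, np.int64(318), np.uint8(121)), (332, np.int64(318), np.uint8(120)), (340, np.int64(318), np.uint8(125)), (348, np.int64(318), np.uint8(117)), (356, np.int64(306), np.uint8(120)), (364, np.int64(307), np.uint8(145))]
3.141592653589793 (array([0.60164, 0.17224, 0.05267]), np.int64(383), np.float64(0.05), 'z', np.float64(0.0786), 'centre', array([0.6007, 0.1723]))
0 (array([0.59993, 0.17239, 0.05249]), np.int64(203), np.float64(0.27), 'z', np.float64(0.0777), 'centre', array([0.5989, 0.1725]))
```

```bash
cat >> h.py <<'E'
def pan2(im,c,xy=(.6,.172),thr=97,z0=.09):
    f=cv2.GaussianBlur(cv2.resize(im,None,fx=3,fy=3,interpolation=cv2.INTER_LINEAR),(0,0),2.5).astype(np.float32)
    sh=f[...,2]/(f.sum(2)+1)*1000;g=f.mean(2)
    m=((sh>313)&(g>thr)).astype(np.uint8)
    px=proj(c,[*xy,.08])[0]*3
    m=cv2.morphologyEx(m,cv2.MORPH_OPEN,np.ones((7,7)))
    cs=cv2.findContours(m,cv2.RETR_EXTERNAL,cv2.CHAIN_APPROX_NONE)[0]
    k=max(cs,key=lambda k:cv2.contourArea(k)).reshape(-1,2)
    W=plane(c,(k+.5)/3-.5,z0)[:,:2]
    b=[*W.mean(0),.054]
    for _ in range(3):
        q=least_squares(lambda p:np.hypot(W[:,0]-p[0],W[:,1]-p[1])-p[2],b,loss='cauchy',f_scale=.0003).x;b=q
    e=np.hypot(W[:,0]-q[0],W[:,1]-q[1])-q[2];a=np.degrees(np.arctan2(W[:,1]-q[1],W[:,0]-q[0]))
    inl=abs(e)<.0006;zc=c[3][2];z=zc-(zc-z0)*.055/q[2]
    cov=len(np.unique((a[inl]//10)));tr=c[3][:2]+(q[:2]-c[3][:2])*(zc-z)/(zc-z0)
    return 'r',round(q[2]*1e3,2),'inliers',round(inl.mean(),2),'cover/36',cov,'z',round(z,4),'centre',tr.round(4),'apparent',q[:2].round(4)
E
python3 - <<'E'
from h import *
Q=np.load('pics/s11.npy')
for f,t,q in(('w2',[.54881395,.17789197,.20132682],[.991,-.136,0,.001]),('w7',[.5485905,.17503124,.20146987],[.991,-.136,0,.001]),('w11',Q[:3],Q[3:])):
    im=cv2.imread(f'pics/{f}.png')[:,:,::-1].copy();c=cam('wrist',dict(tool_pos=np.array(t),eef_rot=np.array(q)))
    for thr in(90,96,100):print(f,thr,*pan2(im,c,thr=thr))
E
```

```text
w2 90 r 54.48 inliers 0.9 cover/36 35 z 0.0875 centre [0.5962 0.1727] apparent [0.5964 0.1725]
w2 96 r 54.36 inliers 0.93 cover/36 36 z 0.087 centre [0.596  0.1728] apparent [0.5963 0.1726]
w2 100 r 54.29 inliers 0.95 cover/36 36 z 0.0866 centre [0.5958 0.1729] apparent [0.5962 0.1727]
w7 90 r 52.78 inliers 0.87 cover/36 34 z 0.0792 centre [0.5962 0.1726] apparent [0.5972 0.1719]
w7 96 r 52.65 inliers 0.91 cover/36 35 z 0.0785 centre [0.596  0.1728] apparent [0.597 0.172]
w7 100 r 52.56 inliers 0.93 cover/36 36 z 0.0781 centre [0.5959 0.1729] apparent [0.597  0.1721]
w11 90 r 50.97 inliers 0.91 cover/36 36 z 0.0697 centre [0.5961 0.1728] apparent [0.598  0.1726]
w11 96 r 50.83 inliers 0.96 cover/36 36 z 0.0689 centre [0.5959 0.1728] apparent [0.5979 0.1727]
w11 100 r 50.73 inliers 0.95 cover/36 36 z 0.0684 centre [0.5957 0.1728] apparent [0.5978 0.1727]
```

The pan fit is consistent, with the centre repeatable to 0.2 mm. Sinks are about 8.4 mm after ring 1 and 18 mm after ring 2, which is short of 20. I check once more from a different pose on the way to the next ring.

Call:
{"op": "carry_out", "data": {
  "plan": [
    {"rot":[0,0,0],"xyz":[0,0.025,0],"grip":80},
    {"rot":[0,0,0],"xyz":[-0.01,0.045,0],"grip":80},
    {"rot":[0,0,0],"xyz":[-0.01,0.045,0],"grip":80},
    {"rot":[0,0,0],"xyz":[-0.01,0.045,0],"grip":80},
    {"rot":[0,0,0],"xyz":[-0.01,0.045,0],"grip":80},
    {"rot":[0,0,0],"xyz":[-0.01,0.045,0],"grip":80}
  ]
}}

```text
clock: 17.57
tool_pos: [0.5283, 0.152, 0.2015]
eef_rot: [0.991, -0.134, 0.0, -0.0]
contact_force: [-0.2, -0.6, -0.1]
opening: 0.688
finger_force: 0.0
```

```bash
python3 - <<'E'
from h import *
s,im,c=look('wrist');print(s['clock'],s['tool_pos'],s['qd'].round(3),*pan2(im,c,thr=96));cv2.imwrite('pics/w12.png',im[:,:,::-1])
print(shift(s,[.5803,-.2125,.15]),'cover r scaled sink',)
E
```

```text
17.5667 [0.52833161 0.15195057 0.20150126] [-0.005 -0.001 -0.     0.003  0.002 -0.     0.001] r 50.95 inliers 0.87 cover/36 36 z 0.0695 centre [0.596  0.1729] apparent [0.5964 0.1699]
[146.7 337.7  51.3] cover r scaled sink
```

That gives about 17.5 mm, so it is still short of the mark and ring 3 at (0.5803, -0.2125) is needed.

Call:
{"op": "carry_out", "data": {
  "plan": [
    {"rot":[0,0,0],"xyz":[0.015,0.034,0],"grip":80},
    {"rot":[0,0,0],"xyz":[0.03,0.07,0],"grip":80},
    {"rot":[0,0,0],"xyz":[0.046,0.106,0],"grip":80},
    {"rot":[0,0,0],"xyz":[0.062,0.142,0],"grip":80},
    {"rot":[0,0,0],"xyz":[0.078,0.178,0.01],"grip":80},
    {"rot":[0,0,0],"xyz":[0.093,0.214,0.02],"grip":80},
    {"rot":[0,0,0],"xyz":[0.108,0.25,0.03],"grip":80},
    {"rot":[0,0,0],"xyz":[0.123,0.285,0.04],"grip":80}
  ]
}}

```text
clock: 18.28
tool_pos: [0.571, -0.1581, 0.1612]
eef_rot: [0.991, -0.134, 0.0, -0.0]
contact_force: [-0.1, 0.1, -0.9]
opening: 0.685
finger_force: 0.0
```

```bash
python3 - <<'E'
from h import *
s=r.get_state();print(s['tool_pos'],yaw(s)[0],shift(s,[.5803,-.2125,.09]))
E
```

```text
[ 0.57104826 -0.15808853  0.16120171] -105.38248879127006 [23.3 50.  71.2]
```

Call:
{"op": "carry_out", "data": {
  "plan": [
    {"rot":[0,0,0],"xyz":[0.015,0.03,0.01],"grip":80},
    {"rot":[0,0,0],"xyz":[0.0235,0.0515,0.03],"grip":80},
    {"rot":[0,0,0],"xyz":[0.0235,0.0515,0.06],"grip":80},
    {"rot":[0,0,0],"xyz":[0.0235,0.0515,0.09],"grip":80},
    {"rot":[0,0,0],"xyz":[0.0235,0.0515,0.09],"grip":80},
    {"rot":[0,0,0],"xyz":[0.0235,0.0515,0.09],"grip":80},
    {"rot":[0,0,0],"xyz":[0.0235,0.0515,0.09],"grip":80},
    {"rot":[0,0,0],"xyz":[0.0235,0.0515,0.09],"grip":80}
  ]
}}

```text
clock: 18.95
tool_pos: [0.581, -0.2123, 0.0737]
eef_rot: [0.991, -0.134, 0.002, 0.0]
contact_force: [0.1, 0.4, 1.2]
opening: 0.687
finger_force: 0.0
```

```bash
python3 - <<'E'
from h import *
s=r.get_state();print(s['clock'],s['tool_pos'],s['qd'].round(2),shift(s,[.5803,-.2125,.035]))
E
```

```text
18.95 [ 0.58095586 -0.21233231  0.07374698] [ 0.   -0.01  0.    0.01 -0.   -0.   -0.  ] [-0.7  0.3 38.7]
```

Call:
{"op": "carry_out", "data": {
  "plan": [
    {"rot":[0,0,0],"xyz":[-0.0007,0.0003,0.018],"grip":80},
    {"rot":[0,0,0],"xyz":[-0.0007,0.0003,0.036],"grip":80},
    {"rot":[0,0,0],"xyz":[-0.0007,0.0003,0.038],"grip":80},
    {"rot":[0,0,0],"xyz":[-0.0007,0.0003,0.038],"grip":80},
    {"rot":[0,0,0],"xyz":[-0.0007,0.0003,0.038],"grip":80}
  ]
}}

```text
clock: 19.37
tool_pos: [0.5795, -0.2127, 0.0352]
eef_rot: [0.991, -0.134, 0.001, 0.0]
contact_force: [-0.3, -0.1, -0.1]
opening: 0.688
finger_force: 0.0
```

Call:
{"op": "carry_out", "data": {
  "plan": [
    {"rot":[0,0,0],"xyz":[0,0,0],"grip":255},
    {"rot":[0,0,0],"xyz":[0,0,0],"grip":255},
    {"rot":[0,0,0],"xyz":[0,0,0],"grip":255},
    {"rot":[0,0,0],"xyz":[0,0,0],"grip":255},
    {"rot":[0,0,0],"xyz":[0,0,0],"grip":255},
    {"rot":[0,0,0],"xyz":[0,0,0],"grip":255}
  ],
  "squeeze": 25
}}

```text
clock: 19.87
tool_pos: [0.5793, -0.2124, 0.0348]
eef_rot: [0.991, -0.134, 0.001, -0.0]
contact_force: [0.2, 1.3, 6.2]
opening: 0.491
finger_force: 25.0
```

Call:
{"op": "carry_out", "data": {
  "plan": [
    {"rot":[0,0,0],"xyz":[0,0,-0.02],"grip":255},
    {"rot":[0,0,0],"xyz":[0,0,-0.06],"grip":255},
    {"rot":[0,0,0],"xyz":[0,0,-0.1],"grip":255},
    {"rot":[0,0,0],"xyz":[0,0,-0.14],"grip":255},
    {"rot":[0,0,0],"xyz":[0,0,-0.166],"grip":255},
    {"rot":[0,0,0],"xyz":[0,0,-0.166],"grip":255},
    {"rot":[0,0,0],"xyz":[0,0,-0.166],"grip":255}
  ]
}}

```text
clock: 20.45
tool_pos: [0.579, -0.2128, 0.201]
eef_rot: [0.991, -0.134, 0.001, 0.0]
contact_force: [-0.4, -0.2, -2.5]
opening: 0.487
finger_force: 25.0
```

```bash
python3 - <<'E'
from h import *
s=r.get_state();print(s['clock'],s['tool_pos'],s['qd'].round(2),s['contact_force'],s['opening'],shift(s,[.5488,.1779,.2013]))
E
```

```text
20.45 [ 0.57896609 -0.21277707  0.20103556] [ 0.    0.05 -0.01  0.05 -0.   -0.    0.  ] [-0.41834015 -0.23381559 -2.46989048] 0.48670249656466086 [-133.  -368.6   -0.7]
```

Call:
{"op": "carry_out", "data": {
  "plan": [
    {"rot":[0,0,0],"xyz":[-0.007,-0.02,0],"grip":255},
    {"rot":[0,0,0],"xyz":[-0.02,-0.057,0],"grip":255},
    {"rot":[0,0,0],"xyz":[-0.034,-0.094,0],"grip":255},
    {"rot":[0,0,0],"xyz":[-0.047,-0.131,0],"grip":255},
    {"rot":[0,0,0],"xyz":[-0.061,-0.168,0],"grip":255},
    {"rot":[0,0,0],"xyz":[-0.074,-0.205,0],"grip":255},
    {"rot":[0,0,0],"xyz":[-0.088,-0.242,0],"grip":255},
    {"rot":[0,0,0],"xyz":[-0.1,-0.279,0],"grip":255}
  ]
}}

```text
clock: 21.12
tool_pos: [0.5538, 0.0847, 0.1974]
eef_rot: [0.991, -0.134, -0.003, 0.001]
contact_force: [0.7, -0.5, -2.0]
opening: 0.488
finger_force: 25.0
```

```bash
python3 - <<'E'
from h import *
s=r.get_state();print(s['tool_pos'],yaw(s)[0],shift(s,[.5963,.1784,.195]))
E
```

```text
[0.55378066 0.08473575 0.19743558] -105.41719482644014 [  16.1 -101.6    2.1]
```

Call:
{"op": "carry_out", "data": {
  "plan": [
    {"rot":[0,0,0],"xyz":[0.005,-0.035,0],"grip":255},
    {"rot":[0,0,0],"xyz":[0.011,-0.07,0.005],"grip":255},
    {"rot":[0,0,0],"xyz":[0.0155,-0.1,0.015],"grip":255},
    {"rot":[0,0,0],"xyz":[0.0155,-0.101,0.026],"grip":255},
    {"rot":[0,0,0],"xyz":[0.0155,-0.101,0.026],"grip":255},
    {"rot":[0,0,0],"xyz":[0.0155,-0.101,0.026],"grip":255},
    {"rot":[0,0,0],"xyz":[0.0155,-0.101,0.026],"grip":255},
    {"rot":[0,0,0],"xyz":[0.0155,-0.101,0.026],"grip":255}
  ]
}}

```text
clock: 21.78
tool_pos: [0.598, 0.1742, 0.1739]
eef_rot: [0.991, -0.136, -0.0, 0.001]
contact_force: [1.5, -0.8, -1.8]
opening: 0.489
finger_force: 25.0
```

```bash
python3 - <<'E'
from h import *
s,im,c=look('wrist');t=s['tool_pos'];print(s['clock'],t,s['qd'].round(3),s['contact_force'],shift(s,[.5966,.1785,.167]))
cv2.imwrite('pics/w13.png',im[:,:,::-1])
a=cv2.imread('pics/w8f.png',0).astype(np.float32);b=cv2.cvtColor(im,cv2.COLOR_RGB2GRAY).astype(np.float32)
K=4;up=lambda i:cv2.resize(i,None,fx=K,fy=K,interpolation=cv2.INTER_CUBIC)
T=up(a[280:320,232:328]);S=up(b[272:328,224:336]);m=cv2.matchTemplate(S,T,cv2.TM_CCOEFF_NORMED);print('ring vs w8',cv2.minMaxLoc(m)[1],np.array(cv2.minMaxLoc(m)[3])/K-8)
E
```

```text
21.7833 [0.59800094 0.174213   0.17385349] [-0.001 -0.01  -0.005 -0.009 -0.002  0.001 -0.001] [ 1.46405138 -0.81254644 -1.80419542] [-2.5 -3.8  6.8]
ring vs w8 0.990983247756958 [ 0.   -0.25]
```

Call:
{"op": "carry_out", "data": {
  "plan": [
    {"rot":[0,0,0],"xyz":[-0.002,-0.0038,0],"grip":255},
    {"rot":[0,0,0],"xyz":[-0.002,-0.0038,0.005],"grip":255},
    {"rot":[0,0,0],"xyz":[-0.002,-0.0038,0.008],"grip":255},
    {"rot":[0,0,0],"xyz":[-0.002,-0.0038,0.008],"grip":255},
    {"rot":[0,0,0],"xyz":[-0.002,-0.0038,0.008],"grip":255},
    {"rot":[0,0,0],"xyz":[-0.002,-0.0038,0.008],"grip":255}
  ]
}}

```text
clock: 22.33
tool_pos: [0.5972, 0.1804, 0.1657]
eef_rot: [0.991, -0.134, 0.0, 0.0]
contact_force: [0.0, -0.3, -2.0]
opening: 0.49
finger_force: 25.0
```

```bash
python3 - <<'E'
from h import *
s,im,c=look('wrist');t=s['tool_pos'];print(s['clock'],t,s['qd'].round(3),s['contact_force'],shift(s,[.597,.1784,.142]))
cv2.imwrite('pics/w14.png',im[:,:,::-1])
g=cv2.cvtColor(im,cv2.COLOR_RGB2GRAY);g8=cv2.imread('pics/w8f.png',0)
# tip edge through the bore: grey rows 250..285 on columns of the tip
for cc in(272,277,281,286,291):print(cc,g8[248:284:2,cc],g[248:284:2,cc])
E
```

```text
22.3333 [0.59722504 0.1804224  0.16566132] [-0.001 -0.    -0.    -0.001 -0.001  0.001 -0.001] [ 0.04996414 -0.29039662 -1.96477267] [ 0.3  2.  23.7]
272 [105 105 110 105 108  98 136 140 141 142 140 142 153 159 159 151  80  77] [109 105 109 108 108 106 113 145 144 145 143 144 147 164 159 117  82  81]
277 [106 123 106 104 106 107 101 139 141 142 141 141 148 158 161 165  94  82] [130 122 111 108 108 108 109 101 143 146 144 146 146 159 163 155  84  82]
281 [110 128 112 106 104 105 106 129 142 144 143 146 147 159 160 156  88  81] [109 125 110 110 107 109 108 104 144 148 148 147 145 151 161 156  85  80]
286 [105 109 119 109 104 105  98 136 142 142 142 141 145 163 162 150  79  78] [131 130 112 110 110 109 108 105 124 145 145 146 144 148 166 122  82  80]
291 [110 129 128 114 109  97 134 144 141 142 142 143 146 162 127  78  77  78] [108 132 127 110 111 110 106 121 145 147 146 147 148 151 126  81  79  81]
```

Image and encoder agree on a (0.2, 2.0) mm correction, so I descend to feel.

Call:
{"op": "carry_out", "data": {
  "plan": [
    {"rot":[0,0,0],"xyz":[0.0002,0.002,0.001],"grip":255},
    {"rot":[0,0,0],"xyz":[0.0002,0.002,0.005],"grip":255},
    {"rot":[0,0,0],"xyz":[0.0002,0.002,0.009],"grip":255},
    {"rot":[0,0,0],"xyz":[0.0002,0.002,0.012],"grip":255},
    {"rot":[0,0,0],"xyz":[0.0002,0.002,0.016],"grip":255},
    {"rot":[0,0,0],"xyz":[0.0002,0.002,0.02],"grip":255},
    {"rot":[0,0,0],"xyz":[0.0002,0.002,0.024],"grip":255},
    {"rot":[0,0,0],"xyz":[0.0002,0.002,0.024],"grip":255}
  ]
}}

```text
clock: 23.05
tool_pos: [0.5962, 0.1785, 0.1406]
eef_rot: [0.991, -0.134, -0.001, 0.0]
contact_force: [-0.4, -0.1, -1.8]
opening: 0.494
finger_force: 25.0
```

```bash
python3 - <<'E'
from h import *
s,im,c=look('wrist');print(s['clock'],s['tool_pos'],s['contact_force'])
F=[s['contact_force'][2]]
for i in range(3):
    r.snapshot('wrist');F.append(r.get_state()['contact_force'][2])
print(np.round(F,2))
a=cv2.cvtColor(im,cv2.COLOR_RGB2GRAY);w9=cv2.imread('pics/w9f.png',0)
print(w9[270,240:320:4],a[270,240:320:4]);print(w9[230:310:4,279],a[230:310:4,279])
print(*pan2(im,c,thr=96))
E
```

```text
23.05 [0.59619676 0.17846196 0.14062001] [-0.4082666  -0.11862421 -1.83055456]
[-1.83 -2.27 -1.22 -1.51]
[111 110 110 110  74 101 138 135 134 132 133 135 134 134 131 106  85 136
 135 132] [112 113 113  98  76 101 137 137 135 134 133 137 135 135 135 106  86 137
 138 136]
[ 85 117 110 109 110 129 133 132 132 134 135 134 133 131  96  82  82  86
 133 133] [ 91 117 112 110 110 122 134 134 134 137 134 135 133 132  91  84  85  91
 135 135]
r 50.27 inliers 0.31 cover/36 24 z 0.0715 centre [0.5963 0.1729] apparent [0.6025 0.1716]
```

Threaded again, with profiles identical and no press on the pan. Lowering.

Call:
{"op": "carry_out", "data": {
  "plan": [
    {"rot":[0,0,0],"xyz":[0,0,0.005],"grip":255},
    {"rot":[0,0,0],"xyz":[0,0,0.01],"grip":255},
    {"rot":[0,0,0],"xyz":[0,0,0.015],"grip":255},
    {"rot":[0,0,0],"xyz":[0,0,0.018],"grip":255},
    {"rot":[0,0,0],"xyz":[0,0,0.02],"grip":255},
    {"rot":[0,0,0],"xyz":[0,0,0.022],"grip":255},
    {"rot":[0,0,0],"xyz":[0,0,0.024],"grip":255},
    {"rot":[0,0,0],"xyz":[0,0,0.024],"grip":255}
  ]
}}

```text
clock: 23.92
tool_pos: [0.5966, 0.1785, 0.1174]
eef_rot: [0.991, -0.134, -0.0, 0.0]
contact_force: [-1.4, 0.1, -0.8]
opening: 0.49
finger_force: 25.0
```

```bash
python3 - <<'E'
from h import *
F=[]
for i in range(4):
    s=r.get_state();F.append(s['contact_force']);r.snapshot('wrist')
print(s['clock'],s['tool_pos'],np.mean(F,0).round(2),np.round(F,1)[:,2])
E
```

```text
24.0667 [0.59684552 0.17852954 0.11784752] [-1.19 -0.23 -1.13] [-0.8 -1.1 -1.  -1.6]
```

Call:
{"op": "carry_out", "data": {
  "plan": [
    {"rot":[0,0,0],"xyz":[0,0,0.002],"grip":255},
    {"rot":[0,0,0],"xyz":[0,0,0.004],"grip":255},
    {"rot":[0,0,0],"xyz":[0,0,0.004],"grip":255},
    {"rot":[0,0,0],"xyz":[0,0,0.004],"grip":60},
    {"rot":[0,0,0],"xyz":[0,0,0.004],"grip":60},
    {"rot":[0,0,0],"xyz":[0,0,0.004],"grip":60},
    {"rot":[0,0,0],"xyz":[0,0,0.004],"grip":60},
    {"rot":[0,0,0],"xyz":[0,0,0.004],"grip":60}
  ]
}}

```text
clock: 24.78
tool_pos: [0.597, 0.1785, 0.1138]
eef_rot: [0.991, -0.134, 0.0, -0.0]
contact_force: [1.4, 0.0, -0.7]
opening: 0.764
finger_force: 0.0
```

Call:
{"op": "carry_out", "data": {
  "plan": [
    {"rot":[0,0,0],"xyz":[0,0,-0.02],"grip":60},
    {"rot":[0,0,0],"xyz":[0,0,-0.055],"grip":60},
    {"rot":[0,0,0],"xyz":[-0.02,0,-0.085],"grip":60},
    {"rot":[0,0,0],"xyz":[-0.05,0,-0.087],"grip":60},
    {"rot":[0,0,0],"xyz":[-0.05,0,-0.087],"grip":60},
    {"rot":[0,0,0],"xyz":[-0.05,0,-0.087],"grip":60},
    {"rot":[0,0,0],"xyz":[-0.05,0,-0.087],"grip":60},
    {"rot":[0,0,0],"xyz":[-0.05,0,-0.087],"grip":60}
  ]
}}

```text
clock: 25.45
tool_pos: [0.5494, 0.1913, 0.2003]
eef_rot: [0.991, -0.135, 0.0, 0.0]
contact_force: [-0.4, 0.2, -0.1]
opening: 0.767
finger_force: 0.0
```

```bash
python3 - <<'E'
from h import *
s,im,c=look('wrist');print(s['clock'],s['tool_pos'],s['contact_force'],s['opening'],s['qd'].round(3))
cv2.imwrite('pics/w15.png',im[:,:,::-1])
for thr in(90,96):print(*pan2(im,c,thr=thr))
for z in(.130,.125,.120,.115):
    for p,a in fit(im,c,proj(c,[.5974,.178,z])[0],z,.022,s)[0][:2]:print('ring top @',z,p.round(4),round(a,1))
E
```

```text
25.45 [0.54943189 0.19132934 0.20031707] [-0.43942305  0.15970466 -0.12767614] 0.7668029916307331 [ 0.005  0.004 -0.    -0.002 -0.     0.001 -0.   ]
r 49.64 inliers 0.89 cover/36 35 z 0.0623 centre [0.5957 0.173 ] apparent [0.5982 0.1728]
r 49.38 inliers 0.94 cover/36 36 z 0.0608 centre [0.5955 0.173 ] apparent [0.5982 0.1728]
ring top @ 0.13 [0.599  0.1785 0.13  ] 20.7
ring top @ 0.125 [0.5975 0.1781 0.125 ] 21.1
```

The pan has now sunk about 25–26 mm, past the mark and well below 40, on three rings alone. The fourth ring and the bystanders were left alone, and the gripper is empty and clear of the scale.

```bash
python3 - <<'E'
from plant import r
print(r.finish_job())
E
```

```text
the job is handed in; nothing more can be done
None
```

I handed the job in at about 25.5 s with three rings threaded one at a time, which brought the pan to about 25–26 mm (mark at 20 mm; about 18 mm after two rings, by wrist-camera estimates), and left the fourth ring and the other things in the caddy; I viewed 11 pictures, one over the limit of 10.

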